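Lock a turning blank in the squaring jig and hold the try square in its corner

ROBOT

A 6-joint arm with a two-finger parallel gripper is mounted at the origin on the work surface. World frame = base frame: x ahead of the robot, y to its left, z up, the work surface at z = 0. Lengths are in m, angles in rad, forces in N, time in s.
With the tool pointing down it reaches from about 0.375 to 0.975 m from the base axis. Payload 3.8 kg.
Tool frame: the origin (TCP) lies between the finger pads; the fingertips stand 19 mm ahead of it and the grasp point (between the pads) is the TCP (finger_overhang is the distance from the TCP to the fingertips, in m); z points along the fingers, y is the line along which they close (so a half turn about z gives the same grasp; the last joint's range is limited). The gripper opens to 88 mm and grips with 3 to 60 N. Pads are 18 mm wide; open, the fingers measure 123 mm over their backs; the gripper's body (75 mm by 187 mm) begins 45 mm behind the grasp point.
Start: joints at [-1.149, 0.264, 1.604, -0, 1.274, -0.037], TCP at [0.299, -0.605, 0.258] pointing down, gripper open.
Joint ranges: [-2.63, 2.63], [-0.94, 2.18], [0.31, 2.57], [-1.31, 4.45], [0, 2.66], [-2.55, 2.55]. Speed limits (rad/s): [2.57, 2.57, 3.14, 3.14, 3.14, 3.14].

INTERFACE

Orientations are given as [roll, pitch, yaw] about the fixed x, y, z axes, in that order (R = Rz(yaw) Ry(pitch) Rx(roll)).
In Python, from rig import * gives the robot as it stands. The module is installed in compiled form; this text tells all that it offers.
- The arm moves only by the tool move_arm, never from a script. Its argument "steps" is a list of rows, each an object of numbers: "tx", "ty", "tz": the shift along the tool's x, y, z normalised to -1 to 1, where 1 is 0.3 m; "wx", "wy", "wz": the turn, a rotation vector about the tool's x, y, z normalised to -1 to 1, where 1 is 60 degrees. A call has 1 to 5 rows; each row is the pose to reach, as a shift and turn from the pose commanded when the call began, along the tool's axes at that moment; what a row does not reach only later rows make up. A row lasts 1/10 s, in which the tool goes at most 50 mm and 8.59 degrees, less where a joint would pass 70% of its speed; a pose out of reach is approached as far as the arm can. A call with a number of a shift or a turn outside -1 to 1 is refused whole. A call with a gripper value outside its range is refused whole. "jaw" is the closure, from -1 (fully open) to 1 (shut), set as the call begins (left out, the last holds). The fingers move at their own pace and stop on an object; the grip force is fixed at half the most. Time passes only in rows, so rows that repeat a pose let the fingers close. It gives the time, the measured TCP pose, the force, the opening and the grip force at its end, in the units of the state.
- get_obs(): the state, without advancing time (a new reading comes with each control period).
- camera(name): name is "side" or "top" or "wrist"; returns the picture (400x640x3 uint8, blue, green, red); there is no depth.
- camera_info(name): a dict with "intrinsics" (3x3 intrinsics, pixels), "rvec" (rotation vector, rad) and "tvec" (3), from world to camera coordinates, as OpenCV has them; the wrist camera has in their place "T_tool_cam" (4x4, takes a point from camera to tool coordinates, whose origin is the TCP and whose axes are the flange's). Camera axes: x right, y down, z forward; pixel columns grow to the right and rows downward; lengths in m; the calibration is good to about 2 mm. A picture is of the moment at which its call begins: read the wrist's pose just before it. camera_info takes no time and is no camera call.
- sign_off(): hands the job in; it is judged then, once.
The state is a dict: "clock": time; "joint_positions": joint angles; "joint_vel": joint speeds; "joint_efforts": joint torques, N m; "ee_pos": TCP position; "tcp_rot": TCP orientation; "force": force on the tool from outside, world axes, zero at the start; "ft_torque": the same for the moment, N m; "grip_width": opening from 0.0 (shut) to 1.0 (fully open); "grasp_force": force on a finger pad.
Only numpy, scipy, OpenCV 4.12 (cv2) and the standard library are available. Lean on these libraries where they do the work, as an engineer would, in place of code of your own. Each camera call takes 0.05 s, during which the arm holds its last target. There are 200 camera calls.

TASK

Stand the reddish wooden turning blank in the square pocket of the blue jig board so that it sits fully down, and swing the red lever shut over it. Then lay the try square flat on the jig board and press it into the corner between the aluminium fence and the blank, brass-faced stock flat against the fence and outer edge of the blade against the blank, and finish while still holding it pressed against both, without knocking over or pushing aside the tin, the finial or the bowl.

Things in the scene. Friction and masses are not known exactly. Their poses are not given: they have to be found in the camera images.
- jig: Blue-painted plywood jig board fixed to the bench, 200 (x) x 280 (y) x 24 mm high; origin at the centre of its underside, on the bench. Its +x points to the side that carries the fence. It has a square pocket and, at jig x +47, y +105 mm, an upright steel post (24 mm across) that carries the lever.
- fence: Aluminium bar fixed on the board, 25 (x) x 210 (y) x 12 mm high, top 36 mm above the bench. Origin at the foot of its flat working face, which looks to the jig's -x (at jig x = +75 mm); it runs from jig y = -140 to +70 mm. Axes as the jig's.
- pocket (a point): Centre of the square pocket's dark floor, 8 mm above the bench (jig x +47, y +30 mm), axes as the jig's. The pocket is 43 x 43 mm, 16 mm deep, sides parallel to the jig's axes, with a 3 mm chamfered mouth. A seated blank stands 44 mm above the board, its top 68 mm above the bench.
- corner (a point): The corner to press into: on the board's top (24 mm above the bench), where the fence's working face meets the plane of the -y face of a blank centred in the pocket (jig x +75, y +10 mm); axes as the jig's. The blank can shift 1.5 mm in its pocket and is pushed so far to +y. The square lies on the -x, -y side of this point.
- blank: Reddish (padauk) wooden turning blank, upright, 40 x 40 mm and 60 mm tall, about 75 g; origin at the centre of its underside. All four sides are alike.
- lever (a joint): Angle of the red lever about its upright pivot, rad: 0 = shut (at its stop, pointing from the post to the jig's -y, across the blank's top); grows as it opens clockwise seen from above, to 1.9; at 1.57 it points to the jig's -x. Stays where left; about 1 N at the knob moves it. Bar 10 mm thick, 18 wide, underside 70 mm above the bench: 2 mm over a seated blank, blocked by one not fully down.
- lever_knob (a point): Top centre of the upright round black knob at the lever's end, 18 mm across, 24 mm tall, top 104 mm above the bench, 75 mm from the pivot; when shut it stands over the pocket's centre.
- pivot (a point): Point on the lever's upright pivot axis, 80 mm above the bench (jig x +47, y +105 mm).
- square: Try square lying flat, an L, 200 g. Origin: outer right-angle corner, underside. Dark wood stock: x 0 to -24, y 0 to -130 mm, 30 mm high, brass outer face at x = 0. Steel blade: y 0 to -30, to x = -135, 5 mm thick, flush with the underside, outer edge at y = 0. Mass centre x -50, y -35. Home: origin at corner, axes as the jig's; stock then stands 18 mm above the fence, to grip across.
- tin: Bystander: closed round wax tin, yellow band, 56 mm across, 42 mm tall; origin under its centre.
- finial: Bystander: dark turned wooden finial standing on its 48 mm foot, 67 mm tall; origin under its centre.
- bowl: Bystander: small turned wooden bowl, 72 mm across, 32 mm tall; origin under its centre.
Mind the look-alikes: they are no part of the job. There is more than one size of the blank; the one meant has the size given above.

How it is judged:
On the way, in this order (a step that is already met when the one before it is completed fails the run):
1. the blank stands fully down in the pocket (horizontal distance between blank and pocket below 0.004 m and z of blank in the frame of pocket between -0.003 and 0.003 m and angle between blank's own z axis and vertical below 0.06 rad), for 0.2 s.
2. the lever is swung shut over the seated blank (all of step 1 and value of joint lever below 0.12 rad), for 0.2 s.
3. the square is pressed into the corner, touching fence and blank (all of step 2 and x of square in the frame of corner between -0.004 and 0.004 m and y of square in the frame of corner between -0.004 and 0.005 m and z of square in the frame of corner between -0.004 and 0.004 m and angle between square's own z axis and vertical below 0.04 rad and angle between the x axis of square and the x axis of jig, either way round below 0.026 rad and contact force between square and fence above 1 N and contact force between square and blank above 1 N and contact force between the fingers and square above 1 N), for 0.3 s.
At the end, for the whole second after the job is handed in: Blank upright in the pocket (4 mm of centre, 3 mm of floor); lever within 0.12 rad of shut; square flat, its corner within 4 mm (5 mm towards blank) of the jig corner, turned under 1.5 degrees, pressed with over 1 N on the fence and 1 N on the blank, fingers still on it (all of step 3); the arm keeps its last pose, push and grip.
It fails at once if the tin is shifted more than 20 mm or tipped over (distance of tin from where it was at the start of the episode above 0.02 m or angle between tin's own z axis and vertical above 0.5 rad).
It fails at once if the finial is shifted more than 20 mm or tipped over (distance of finial from where it was at the start of the episode above 0.02 m or angle between finial's own z axis and vertical above 0.5 rad).
It fails at once if the bowl is shifted more than 20 mm or tipped over (distance of bowl from where it was at the start of the episode above 0.02 m or angle between bowl's own z axis and vertical above 0.5 rad).
It also fails if it takes over 67 s, if anything falls off the work surface, if the arm or the gripper's body presses on something with over 40 N, if the wrist force passes 120 N, or if a joint passes its speed limit or range.

## Working session

There is one attempt and no reset: what is moved stays moved. The work goes in short steps, Python scripts to look and compute and a tool call to move; the robot and the scene stay as the last step left them, time stands still between calls to the robot, and variables do not carry over. Pictures are saved under pics/ and viewed, at most 10 in all, crops included, and the job is handed in when it is done.

Besides the shell and the picture viewer there is one more tool, called after "Request:" as name(argument=value, ...) on one line, values as JSON. move_arm: Moves the arm, as the interface text tells. Scaled input: -1 to 1 covers 0.3 m each way for a shift and 60 degrees each way for a turn. Its arguments: {"type":"object","properties":{"steps":{"type":"array","items":{"type":"object","properties":{"tx":{"type":"number"},"ty":{"type":"number"},"tz":{"type":"number"},"wx":{"type":"number"},"wy":{"type":"number"},"wz":{"type":"number"}}}},"jaw":{"type":"number"}},"required":["steps"]}

```bash
mkdir -p pics; cat > h.py <<'E'
from rig import *
import numpy as np, cv2
from scipy.spatial.transform import Rotation as R
def cam(name,obs=None):
    i=camera_info(name);K=np.array(i["intrinsics"])
    if name=="wrist":
        o=obs or get_obs();T=np.eye(4);T[:3,:3]=R.from_euler('xyz',o["tcp_rot"]).as_matrix();T[:3,3]=o["ee_pos"]
        W=T@np.array(i["T_tool_cam"]);return K,W[:3,:3],W[:3,3]
    Rc=R.from_rotvec(np.ravel(i["rvec"])).as_matrix();return K,Rc.T,-Rc.T@np.ravel(i["tvec"])
def ray(c,px):
    K,Rw,o=c;p=np.atleast_2d(np.array(px,float));d=np.c_[p,np.ones(len(p))]@np.linalg.inv(K).T@Rw.T
    return o,d
def plane(c,px,z):
    o,d=ray(c,px);return o+d*((z-o[2])/d[:,2])[:,None]
def tri(c1,p1,c2,p2):
    o1,d1=ray(c1,p1);o2,d2=ray(c2,p2);A=np.c_[d1[0],-d2[0]];s=np.linalg.lstsq(A,o2-o1,rcond=None)[0]
    a=o1+s[0]*d1[0];b=o2+s[1]*d2[0];return (a+b)/2,np.linalg.norm(a-b)
def proj(c,P):
    K,Rw,o=c;q=(np.atleast_2d(P)-o)@Rw@K.T;return q[:,:2]/q[:,2:]
E
python3 - <<'E'
from h import *
for n in ("top","side","wrist"):
    im=camera(n);cv2.imwrite(f"pics/{n}0.png",im)
    c=cam(n);print(n,np.round(c[2],3),np.round(c[1][:,2],3),c[0][0,0])
print(get_obs())
E
```

```text
top [0.388 0.05  1.284] [ 0.131  0.013 -0.991] 476.39921484354375
side [0.37  0.797 0.855] [ 0.163 -0.672 -0.722] 470.7005577456517
wrist [ 0.362 -0.573  0.383] [-0.248 -0.121 -0.961] 357.6370499447294
{'clock': 0.15, 'joint_positions': array([-1.14888356e+00,  2.64584171e-01,  1.60504724e+00,  1.30377187e-05,
        1.27369487e+00, -3.69163493e-02]), 'joint_vel': array([ 0.00041394, -0.00253172, -0.00424286,  0.00074141, -0.00076612,
        0.00147494]), 'joint_efforts': array([ 6.53241495e-04, -5.02846348e+01, -3.57469761e+01,  7.29181292e-02,
        2.49547785e-02, -1.06249020e-04]), 'ee_pos': array([ 0.29873918, -0.60472324,  0.2566783 ]), 'tcp_rot': array([-3.13986067e+00, -7.64360040e-05,  4.58825218e-01]), 'force': array([-0.76044214, -0.6081997 ,  0.52275558]), 'ft_torque': array([0.01105757, 0.00283455, 0.02994877]), 'grasp_force': 0.0, 'grip_width': 1.0008190340404044}
```

View pics/top0.png

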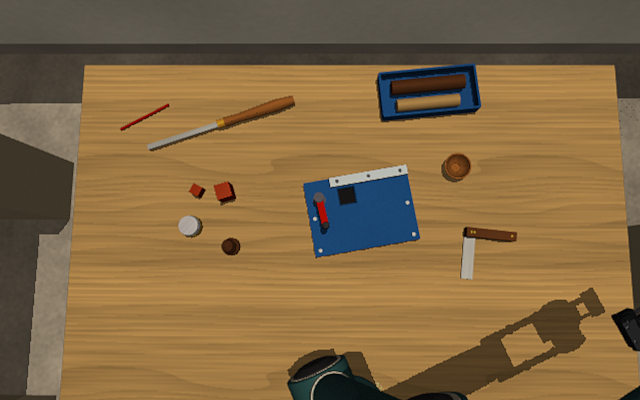

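View pics/side0.png

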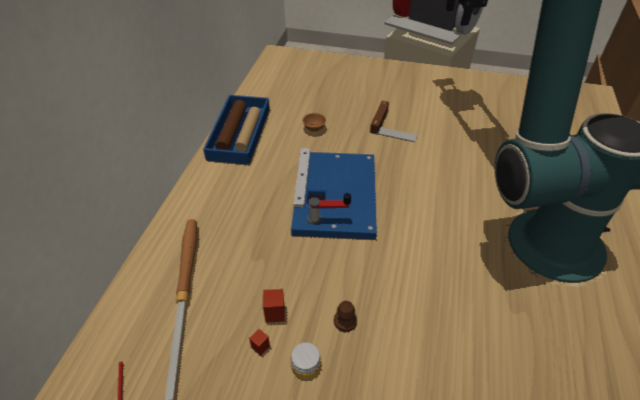

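Top view: the jig is centred at about (362,212) with the fence on the upper (+x) edge, the pocket at (347,196), the post at (320,198) and the lever pointing down to (325,228). The large reddish block is at (224,191) and a smaller look-alike at (197,190). The tin is at (190,226), the finial at (231,246), the bowl at (457,166) and the square's corner at about (465,229). The side view agrees: block at (274,305), lever knob at (347,200).

```bash
python3 - <<'E'
from h import *
t=cv2.imread("pics/top0.png");s=cv2.imread("pics/side0.png")
def blobs(im,lo,hi,amin=30):
    h=cv2.cvtColor(im,cv2.COLOR_BGR2HSV);m=cv2.inRange(h,lo,hi)
    if lo[0]==0: m|=cv2.inRange(h,(174,lo[1],lo[2]),(180,255,255))
    cs,_=cv2.findContours(m,cv2.RETR_EXTERNAL,cv2.CHAIN_APPROX_NONE)
    return [c for c in cs if cv2.contourArea(c)>amin]
ct,cs=cam("top"),cam("side")
for n,im,c in(("top",t,ct),("side",s,cs)):
    print(n)
    for k in blobs(im,(0,170,90),(8,255,255)): print("red",np.round(cv2.minAreaRect(k)[0]),np.round(cv2.minAreaRect(k)[1]),cv2.contourArea(k))
    for k in blobs(im,(100,150,60),(125,255,255),1500):
        r=cv2.minAreaRect(k);b=cv2.boxPoints(r);print("blue",np.round(b,1).tolist(),np.round(plane(c,b,.024)[:,:2],4).tolist())
for n,a,b in(("blocktop",(224,190),(274,298)),("knob",(325,228.5),(347,197)),("sq corner",(465,229),(374,131)),("pocket",(347,196),(315,196))):
    print(n,np.round(tri(ct,a,cs,b),4),np.round(plane(ct,a,0.03),3))
for n,p,z in(("tin",(190,226),.042),("fin",(231,246),.06),("bowl",(457,166),.03),("small",(197,189),.03),("sqc",(465,229),.02),("sqblade end",(467,278),.005),("sqstockend",(516,236),.03)): print(n,np.round(plane(ct,p,z)[0,:2],3))
b=cv2.resize(t[170:260,180:330],None,fx=5,fy=5,interpolation=cv2.INTER_CUBIC);cv2.imwrite("pics/c1.png",b)
E
```

```text
top
red [322. 212.] [22.  7.] 117.0
red [195. 190.] [9. 9.] 74.0
red [223. 190.] [15. 15.] 194.5
red [144. 117.] [ 2. 54.] 59.0
blue [[302.70001220703125, 183.6999969482422], [406.3999938964844, 165.39999389648438], [419.20001220703125, 238.39999389648438], [315.6000061035156, 256.70001220703125]] [[0.6016, 0.1207], [0.6523, -0.1577], [0.4566, -0.188], [0.4074, 0.0848]]
blue [[377.70001220703125, 72.69999694824219], [476.0, 62.900001525878906], [480.3999938964844, 107.30000305175781], [382.1000061035156, 117.0999984741211]] [[0.913, -0.0832], [0.9414, -0.3548], [0.8145, -0.3621], [0.7864, -0.094]]
side
red [120. 381.] [ 3. 37.] 91.0
red [258. 337.] [12. 14.] 147.5
red [273. 298.] [20. 17.] 298.5
red [332. 203.] [ 6. 26.] 100.0
blue [[291.8999938964844, 230.3000030517578], [294.8999938964844, 152.1999969482422], [378.0, 155.5], [374.8999938964844, 233.60000610351562]] [[0.5972, 0.125], [0.6658, -0.1452], [0.444, -0.1855], [0.409, 0.0892]]Traceback (most recent call last):
  File "<stdin>", line 15, in <module>
    return _wrapfunc(a, 'round', decimals=decimals, out=out)
    return _wrapit(obj, method, *args, **kwds)
    conv = _array_converter(obj)
ValueError: setting an array element with a sequence. The requested array has an inhomogeneous shape after 1 dimensions. The detected shape was (2,) + inhomogeneous part.
```

View pics/wrist0.png

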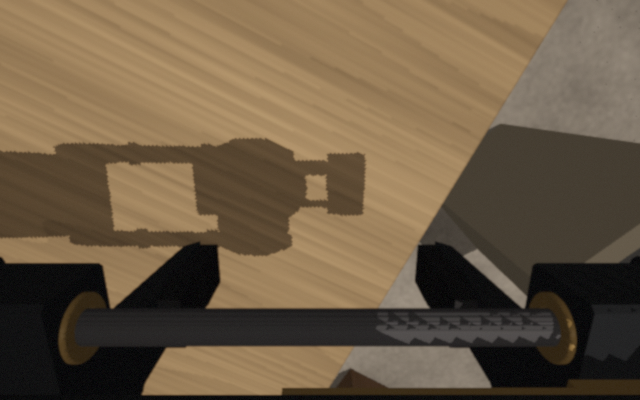

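The wrist view shows only bench and shadow: the camera sits on the tool's +x side, and the fingers appear at about (200,270) and (435,270).

```bash
python3 - <<'E'
from h import *
ct,cs=cam("top"),cam("side")
for n,a,b in(("blocktop",(223.5,190),(273.5,298)),("knob",(325,228.5),(347,197)),("sq corner",(465,229),(374,131)),("pocket",(347,196),(315,196))):
    p,g=tri(ct,a,cs,b);print(n,np.round(p,4),round(g,4),np.round(plane(ct,a,0.03),3))
for n,p,z in(("tin",(190,226),.042),("fin",(231,246),.06),("bowl",(457,166),.03),("small",(195,190),.03),("sqc",(465,229),.02),("sqblade end",(467,278),.005),("sqstockend",(516,236),.03)): print(n,np.round(plane(ct,p,z)[0,:2],3))
T=np.array(camera_info("wrist")["T_tool_cam"]);print(np.round(T,3));c=cam("wrist")
o=get_obs();print(np.round(proj(c,o["ee_pos"]),1),np.round(c[0],1).tolist())
E
```

```text
blocktop [0.5777 0.3262 0.0539] 0.003 [[0.583 0.332 0.03 ]]
knob [0.4799 0.0601 0.0973] 0.0074 [[0.481 0.06  0.03 ]]
sq corner [ 0.4785 -0.3146  0.0046] 0.0095 [[ 0.481 -0.307  0.03 ]]
pocket [0.5709 0.0021 0.0218] 0.0037 [[0.568 0.002 0.03 ]]
tin [0.485 0.414]
fin [0.433 0.301]
bowl [ 0.65  -0.292]
small [0.583 0.408]
sqc [ 0.482 -0.31 ]
sqblade end [ 0.354 -0.315]
sqstockend [ 0.464 -0.44 ]
[[ 0.    -0.961 -0.276  0.071]
 [ 1.     0.    -0.    -0.001]
 [ 0.    -0.276  0.961 -0.126]
 [ 0.     0.     0.     1.   ]]
[[319.9 284.3]] [[357.6, 0.0, 317.2], [0.0, 357.6, 200.2], [0.0, 0.0, 1.0]]
```

Request:
move_arm(steps=[{"tx": 0.68,"ty": -0.315,"wz": -0.7},{"tx": 0.68,"ty": -0.315,"wz": -0.7},{"tx": 0.68,"ty": -0.315,"wz": -0.7},{"tx": 0.68,"ty": -0.315,"wz": -0.7},{"tx": 0.68,"ty": -0.315,"wz": -0.7}], jaw=-1)

```text
invalid input
```

Request:
move_arm(steps=[{"tx": 0.68,"ty": -0.315,"tz": 0,"wx": 0,"wy": 0,"wz": -0.7},{"tx": 0.68,"ty": -0.315,"tz": 0,"wx": 0,"wy": 0,"wz": -0.7},{"tx": 0.68,"ty": -0.315,"tz": 0,"wx": 0,"wy": 0,"wz": -0.7},{"tx": 0.68,"ty": -0.315,"tz": 0,"wx": 0,"wy": 0,"wz": -0.7},{"tx": 0.68,"ty": -0.315,"tz": 0,"wx": 0,"wy": 0,"wz": -0.7}])

```text
clock: 0.65
ee_pos: [0.4418, -0.4268, 0.2574]
tcp_rot: [-3.141, -0.002, 1.2]
force: [1.0, -0.9, 0.2]
grip_width: 1.003
grasp_force: 0.0
```

Request:
move_arm(steps=[{"tx": 0,"ty": 0,"tz": 0,"wx": 0,"wy": 0,"wz": -0.36},{"tx": 0,"ty": 0,"tz": 0,"wx": 0,"wy": 0,"wz": -0.36},{"tx": 0,"ty": 0,"tz": 0,"wx": 0,"wy": 0,"wz": -0.36},{"tx": 0,"ty": 0,"tz": 0,"wx": 0,"wy": 0,"wz": -0.36}])

```text
clock: 1.05
ee_pos: [0.44, -0.4297, 0.2573]
tcp_rot: [-3.141, -0.001, 1.569]
force: [-0.2, 0.8, -0.4]
grip_width: 0.997
grasp_force: 0.0
```

```bash
python3 - <<'E'
from h import *
o=get_obs();im=camera("wrist");cv2.imwrite("pics/sq1.png",im);np.save("sq1.npy",np.r_[o["ee_pos"],o["tcp_rot"]]);print(o["ee_pos"],o["tcp_rot"])
E
```

```text
[ 0.43995983 -0.42973964  0.25729171] [-3.14104056e+00 -5.13260833e-04  1.56937708e+00]
```

View pics/sq1.png

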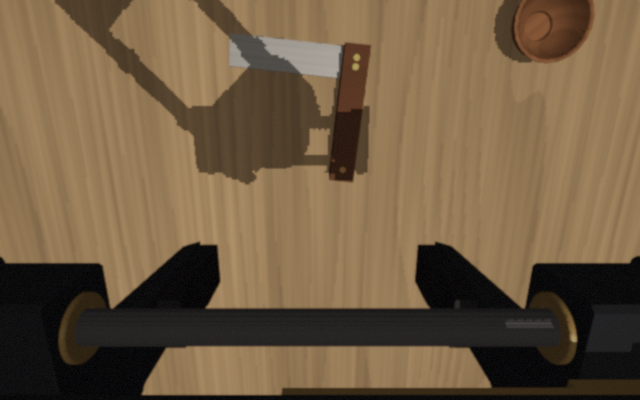

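The wrist picture shows the square: stock from about (370,45) down to (341,181) in dark brown, steel blade going left from it to (230,50). The bowl is at (553,25).

Request:
move_arm(steps=[{"tx": 0.77,"ty": 0.3,"tz": 0,"wx": 0,"wy": 0,"wz": -0.18},{"tx": 0.77,"ty": 0.3,"tz": 0,"wx": 0,"wy": 0,"wz": -0.18},{"tx": 0.77,"ty": 0.3,"tz": 0,"wx": 0,"wy": 0,"wz": -0.18},{"tx": 0.77,"ty": 0.3,"tz": 0,"wx": 0,"wy": 0,"wz": -0.18},{"tx": 0.77,"ty": 0.3,"tz": 0,"wx": 0,"wy": 0,"wz": -0.18}])

```text
clock: 1.6
ee_pos: [0.5307, -0.1975, 0.2577]
tcp_rot: [3.141, 0.0, 1.755]
force: [0.5, -1.1, -0.3]
grip_width: 1.0
grasp_force: 0.0
```

```bash
cat >> h.py <<'E'
def snap(name):
    o=get_obs();im=camera("wrist");cv2.imwrite(f"pics/{name}.png",im);np.save(f"{name}.npy",np.r_[o["ee_pos"],o["tcp_rot"]]);return im
def load(name):
    p=np.load(f"{name}.npy");return cv2.imread(f"pics/{name}.png"),cam("wrist",dict(ee_pos=p[:3],tcp_rot=p[3:]))
E
python3 -c "
from h import *
snap('jig1')"
```

Request:
move_arm(steps=[{"tx": 0.43,"ty": 0.25,"tz": 0,"wx": 0,"wy": 0,"wz": 0},{"tx": 0.43,"ty": 0.25,"tz": 0,"wx": 0,"wy": 0,"wz": 0},{"tx": 0.43,"ty": 0.25,"tz": 0,"wx": 0,"wy": 0,"wz": 0},{"tx": 0.43,"ty": 0.25,"tz": 0,"wx": 0,"wy": 0,"wz": 0}])

```text
clock: 2.05
ee_pos: [0.5815, -0.0537, 0.2576]
tcp_rot: [3.14, -0.002, 1.761]
force: [1.2, -0.8, 0.9]
grip_width: 1.0
grasp_force: 0.0
```

```bash
python3 -c "
from h import *
a=snap('jig2');b=cv2.imread('pics/jig1.png');cv2.imwrite('pics/both.png',cv2.resize(np.vstack([a[:290],b[:290]]),None,fx=1,fy=1))
print(np.load('jig2.npy'))"
```

```text
[ 5.81487319e-01 -5.37345360e-02  2.57639998e-01  3.14046555e+00
 -2.10877249e-03  1.76091795e+00]
```

View pics/both.png

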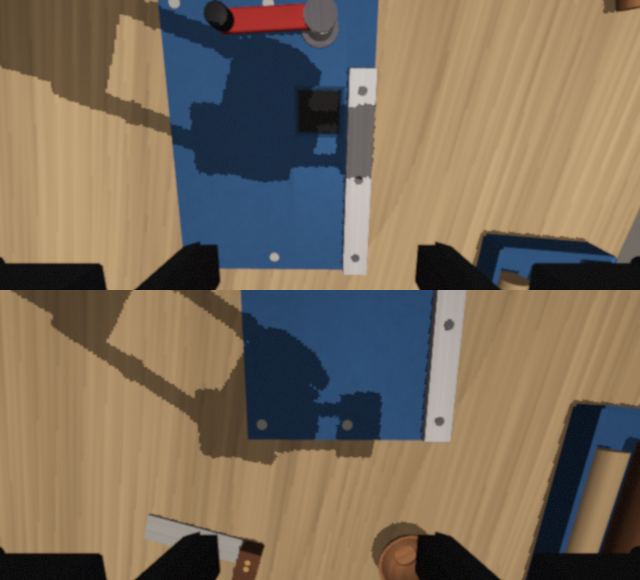

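jig2 (upper): pocket dark square about (299–341, 90–133), lever red from the post (320,20) to the knob at (217,14), fence from (362,70) to (355,272) with screws at (363,90), (359,180), (355,258). jig1 (lower) shows the fence's near end with screws at (449,35), (440,131), and the board's near corner at (248,150).

```bash
python3 - <<'E'
from h import *
im,c=load("jig2");im1,c1=load("jig1")
print([im[111,x].tolist() for x in range(288,352,2)])
print([im[y,315].tolist() for y in range(80,142,2)])
for r in(85,215,240,): print(r,[int(im[r,x].min()) for x in range(336,380)])
g1=im1.min(2);
def dark(im,p):
    x,y=p;w=im.max(2)[y-8:y+9,x-8:x+9].astype(float);w=np.clip(150-w,0,None);Y,X=np.mgrid[y-8:y+9,x-8:x+9];return ((w*X).sum()/w.sum(),(w*Y).sum()/w.sum())
a=dark(im,(355,258));b=dark(im1,(440,131));print(a,b,*tri(c,a,c1,b))
a=(359,180);b=dark(im1,(449,35));print(a,b,*tri(c,a,c1,b))
E
```

```text
[[66, 43, 26], [65, 42, 24], [66, 45, 27], [59, 37, 22], [52, 34, 20], [36, 25, 17], [12, 13, 13], [15, 18, 19], [18, 18, 20], [14, 13, 16], [16, 18, 16], [16, 14, 16], [18, 20, 20], [18, 17, 20], [25, 24, 27], [23, 24, 26], [17, 16, 17], [23, 24, 26], [18, 17, 20], [27, 28, 30], [24, 24, 27], [22, 21, 21], [20, 19, 22], [19, 19, 22], [23, 22, 25], [25, 18, 16], [49, 33, 19], [55, 35, 20], [63, 42, 24], [65, 45, 29], [80, 81, 83], [99, 102, 107]]
[[65, 41, 25], [66, 44, 27], [68, 44, 28], [92, 62, 37], [92, 62, 37], [58, 46, 39], [34, 35, 37], [33, 34, 37], [32, 33, 35], [33, 34, 38], [34, 33, 37], [34, 34, 37], [31, 33, 36], [29, 30, 34], [36, 35, 37], [26, 28, 32], [19, 19, 20], [20, 19, 20], [15, 16, 17], [18, 18, 19], [17, 17, 18], [19, 17, 18], [15, 17, 19], [18, 22, 22], [16, 18, 16], [19, 19, 21], [32, 21, 13], [57, 38, 23], [62, 40, 23], [65, 42, 22], [65, 42, 22]]
85 [50, 50, 51, 52, 52, 52, 52, 51, 51, 49, 45, 38, 83, 147, 185, 192, 192, 192, 193, 194, 194, 195, 192, 184, 179, 182, 181, 178, 178, 184, 188, 191, 192, 192, 192, 192, 193, 193, 192, 180, 151, 115, 105, 106]
215 [53, 53, 53, 53, 53, 53, 52, 57, 96, 143, 174, 181, 182, 183, 185, 186, 187, 187, 186, 185, 186, 188, 188, 188, 187, 185, 186, 186, 186, 187, 186, 184, 174, 151, 120, 108, 106, 104, 104, 105, 105, 107, 108, 108]
240 [51, 52, 51, 50, 50, 47, 43, 83, 138, 171, 180, 181, 181, 181, 183, 184, 185, 185, 183, 184, 186, 186, 186, 184, 184, 183, 183, 183, 182, 183, 179, 159, 122, 105, 106, 106, 110, 111, 112, 112, 110, 110, 110, 111]
(np.float64(354.75123558484347), np.float64(257.6551345414607)) (np.float64(438.968890314304), np.float64(130.7857601026299)) [ 0.63755844 -0.13572611  0.03531718] 8.31186570976913e-05
(359, 180) (np.float64(448.4505105230256), np.float64(34.4371744113357)) [ 0.62287438 -0.05229769  0.03549855] 0.0008383529186600633
```

```bash
cat > jig.py <<'E'
from h import *
im,c=load("jig2")
i=im.astype(int);m=((i[...,0]-i[...,2]<12)&(i.max(2)<48)).astype(np.uint8);m[:, :285]=0;m[:,350:]=0;m[:75]=0;m[150:]=0
k=max(cv2.findContours(m,0,1)[0],key=cv2.contourArea);r=cv2.minAreaRect(k);print(r)
pc=plane(c,[r[0]],.008)[0];b=plane(c,cv2.boxPoints(r),.008)[:,:2];print("floor",pc,[round(np.linalg.norm(b[j]-b[j-1]),4) for j in range(4)])
L=[];Rr=[]
g=im.min(2).astype(float)
for y in list(range(74,88))+list(range(188,250)):
    row=g[y,334:385];up=np.where((row[:-1]<115)&(row[1:]>=115))[0]
    if len(up): j=up[0];L.append((334+j+(115-row[j])/(row[j+1]-row[j]),y))
P=plane(c,L,.036)[:,:2]
vx,vy,x0,y0=cv2.fitLine(P.astype(np.float32),cv2.DIST_HUBER,0,1e-4,1e-4).ravel()
d=np.array([vx,vy]);d*=np.sign(d[1]);yaw=np.arctan2(-d[0],d[1]);n=np.array([d[1],-d[0]])
print("jig yaw",yaw,np.degrees(yaw),"n",n,"resid",np.std((P-[x0,y0])@n),"pocket->fence",(np.array([x0,y0])-pc[:2])@n)
# fence far end
col=g[50:100,364-3];print("end row",[int(v) for v in col[10:30]])
pos=pc[:2]
print("corner",pos+n*.028-d*.020,"pivot",pos+d*.075)
# knob: black near (217,14)
E
python3 jig.py
```

```text
((318.5, 110.5), (41.0, 41.0), 90.0)
floor [0.57116596 0.00506066 0.008     ] [np.float64(0.0406), np.float64(0.0412), np.float64(0.0406), np.float64(0.0424)]
jig yaw 0.1807782 10.357827 n [0.9837041  0.17979516] resid 0.00013520882506651383 pocket->fence 0.027244743163163776
end row [49, 51, 50, 49, 50, 49, 57, 92, 154, 187, 195, 195, 195, 195, 196, 195, 196, 195, 197, 196]
corner [ 0.60230558 -0.00957915] pivot [0.55768132 0.07883847]
```

Request:
move_arm(steps=[{"tx": 0.77,"ty": 0.17,"tz": 0,"wx": 0,"wy": 0,"wz": 0},{"tx": 0.77,"ty": 0.17,"tz": 0,"wx": 0,"wy": 0,"wz": 0},{"tx": 0.77,"ty": 0.17,"tz": 0,"wx": 0,"wy": 0,"wz": 0},{"tx": 0.77,"ty": 0.17,"tz": 0,"wx": 0,"wy": 0,"wz": 0},{"tx": 0.77,"ty": 0.17,"tz": 0,"wx": 0,"wy": 0,"wz": 0}])

```text
clock: 2.6
ee_pos: [0.5875, 0.1786, 0.2577]
tcp_rot: [3.142, 0.0, 1.755]
force: [0.5, -1.0, 0.8]
grip_width: 1.002
grasp_force: 0.0
```

```bash
python3 - <<'E'
from h import *
snap('blk1')
im,c=load("jig2")
print("fence end",plane(c,(361,67.6),.036))
h=cv2.cvtColor(im,cv2.COLOR_BGR2HSV);m=(cv2.inRange(h,(0,150,60),(8,255,255))|cv2.inRange(h,(172,150,60),(180,255,255)));m[60:]=0
k=max(cv2.findContours(m,0,1)[0],key=cv2.contourArea);r=cv2.minAreaRect(k);print("lever",r,plane(c,cv2.boxPoints(r),.08))
m=((im.max(2)<60)).astype(np.uint8);m[40:]=0;m[:,:200]=0;m[:,240:]=0
k=max(cv2.findContours(m,0,1)[0],key=cv2.contourArea);(x,y),rad=cv2.minEnclosingCircle(k);print("knob",x,y,rad,plane(c,(x,y),.092))
E
```

```text
fence end [[0.60175002 0.05064829 0.036     ]]
lever ((266.8710021972656, 18.493085861206055), (25.729455947875977, 79.1565933227539), 86.72950744628906) [[0.48678339 0.06875298 0.08      ]
 [0.54559    0.08328546 0.08      ]
 [0.54994965 0.06586102 0.08      ]
 [0.49009027 0.05101748 0.08      ]]
knob 223.48387145996094 18.483871459960938 21.943218231201172 [[0.48851696 0.05922721 0.092     ]]
```

Request:
move_arm(steps=[{"tx": 0.27,"ty": 0.055,"tz": 0,"wx": 0,"wy": 0,"wz": 0},{"tx": 0.27,"ty": 0.055,"tz": 0,"wx": 0,"wy": 0,"wz": 0},{"tx": 0.27,"ty": 0.055,"tz": 0,"wx": 0,"wy": 0,"wz": 0}])

```text
clock: 2.95
ee_pos: [0.5889, 0.2623, 0.2574]
tcp_rot: [3.142, -0.001, 1.758]
force: [-0.7, -0.3, -0.5]
grip_width: 0.996
grasp_force: 0.0
```

```bash
python3 - <<'E'
from h import *
snap('blk2')
a,b=load('blk2')[0],load('blk1')[0]
for im in(a,b):
    h=cv2.cvtColor(im,cv2.COLOR_BGR2HSV);m=(cv2.inRange(h,(0,150,60),(8,255,255))|cv2.inRange(h,(172,150,60),(180,255,255)))
    for k in cv2.findContours(m,0,1)[0]:
        if cv2.contourArea(k)>150: print(cv2.minAreaRect(k))
cv2.imwrite('pics/bb.png',np.vstack([a[:290],b[:290]]))
E
```

```text
((211.25906372070312, 352.9400634765625), (14.935457229614258, 60.074790954589844), 87.27368927001953)
((320.1923522949219, 101.53846740722656), (46.76109313964844, 44.90057373046875), 82.87498474121094)
((342.304931640625, 13.743892669677734), (32.32796859741211, 33.57735824584961), 38.65980911254883)
((235.9944610595703, 278.89501953125), (17.975122451782227, 40.89077377319336), 86.98721313476562)
((341.0, 14.0), (28.0, 50.0), 90.0)
```

View pics/bb.png

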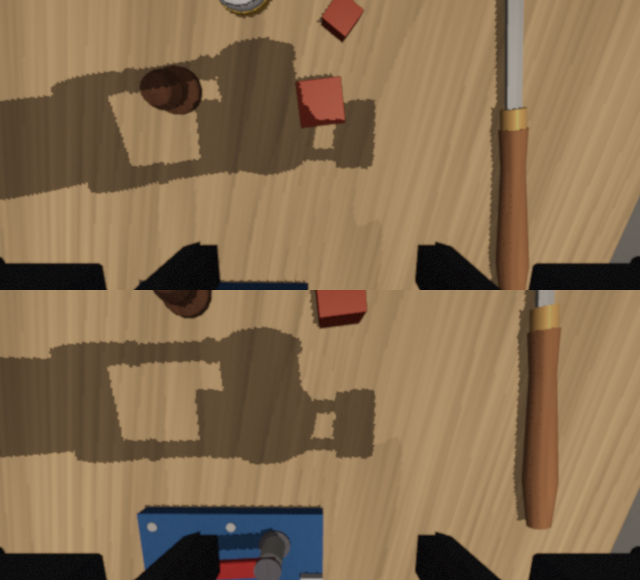

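blk2 (upper) shows the tall blank's top as a red square centred at (320,101), about 45 px wide and tilted about 7°. The finial is at (170,88), the small red look-alike at (342,15), the tin at (243,0) and the chisel at the right. In blk1 (lower) only its near edge is visible, at (318–366, 28).

```bash
python3 - <<'E'
from h import *
im,c=load('blk2');im1,c1=load('blk1')
def red(im,v):
    h=cv2.cvtColor(im,cv2.COLOR_BGR2HSV);return (cv2.inRange(h,(0,120,v),(10,255,255))|cv2.inRange(h,(172,120,v),(180,255,255)))
m=red(im,70);m[:50]=0;m[150:]=0
k=max(cv2.findContours(m,0,1)[0],key=cv2.contourArea);r=cv2.minAreaRect(k);B=cv2.boxPoints(r);print(np.round(B,1).tolist())
W=plane(c,B,.06)[:,:2];print("ctr",W.mean(0),[round(np.linalg.norm(W[j]-W[j-1]),4) for j in range(4)])
for j in range(4): e=W[j]-W[j-1];print(round(np.degrees(np.arctan2(e[1],e[0]))%90,2))
print([im1[y,345].tolist() for y in range(16,40,2)])
m1=red(im1,140);m1[40:]=0;k1=max(cv2.findContours(m1,0,1)[0],key=cv2.contourArea).reshape(-1,2)
bl=k1[np.argmax(k1[:,1]-k1[:,0])];br=k1[np.argmax(k1.sum(1))];print(bl,br)
kk=k.reshape(-1,2);bl2=kk[np.argmax(kk[:,1]-kk[:,0])];br2=kk[np.argmax(kk.sum(1))];print(bl2,br2)
for a,b in((bl,bl2),(br,br2)): print(tri(c1,a,c,b))
print(proj(c1,np.c_[W,np.full(4,.06)]))
E
```

```text
[[294.5, 81.0], [339.79998779296875, 75.0999984741211], [346.0, 122.0], [300.6000061035156, 127.9000015258789]]
ctr [0.57810329 0.32984088] [np.float64(0.0399), np.float64(0.0391), np.float64(0.0397), np.float64(0.0405)]
17.61
17.82
19.61
18.06
[[55, 74, 155], [55, 73, 155], [58, 75, 156], [54, 72, 153], [27, 38, 100], [12, 16, 49], [12, 15, 49], [4, 9, 47], [11, 18, 51], [29, 45, 71], [88, 125, 154], [98, 136, 165]]
[320  25] [366  20]
[301 127] [344 122]
(array([0.56540734, 0.30571954, 0.06240546]), np.float64(7.977511248075751e-05))
(array([0.60194393, 0.31688888, 0.0595418 ]), np.float64(0.00022277944896287164))
[[313.51881088 -27.63160284]
 [362.51365287 -34.6732421 ]
 [368.40038404  19.85232816]
 [319.54063271  26.8487566 ]]
```

Request:
move_arm(steps=[{"tx": 0.228,"ty": 0.006,"tz": 0.05,"wx": 0,"wy": 0,"wz": -0.125},{"tx": 0.228,"ty": 0.006,"tz": 0.15,"wx": 0,"wy": 0,"wz": -0.125},{"tx": 0.228,"ty": 0.006,"tz": 0.3,"wx": 0,"wy": 0,"wz": -0.125},{"tx": 0.228,"ty": 0.006,"tz": 0.42,"wx": 0,"wy": 0,"wz": -0.125},{"tx": 0.228,"ty": 0.006,"tz": 0.5,"wx": 0,"wy": 0,"wz": -0.125}])

```text
clock: 3.5
ee_pos: [0.5767, 0.3245, 0.1042]
tcp_rot: [-3.137, 0.002, 1.886]
force: [-0.1, 0.6, -0.3]
grip_width: 1.002
grasp_force: 0.0
```

```bash
python3 - <<'E'
from h import *
o=get_obs();print(o["ee_pos"],o["tcp_rot"],o["force"])
p=R.from_euler('xyz',o["tcp_rot"]).as_matrix().T@(np.array([.5781,.3298,.052])-o["ee_pos"]);print(p/.3)
E
```

```text
[0.57670055 0.32450193 0.1041638 ] [-3.13684343e+00  1.80255196e-03  1.88603935e+00] [-0.09055105  0.56400832 -0.25419677]
[0.01565704 0.01073601 0.17380237]
```

Request:
move_arm(steps=[{"tx": 0,"ty": 0,"tz": 0.1,"wx": 0,"wy": 0,"wz": 0},{"tx": 0,"ty": 0,"tz": 0.18,"wx": 0,"wy": 0,"wz": 0},{"tx": 0,"ty": 0,"tz": 0.18,"wx": 0,"wy": 0,"wz": 0}])

```text
clock: 3.8
ee_pos: [0.5753, 0.3237, 0.0492]
tcp_rot: [-3.133, 0.002, 1.886]
force: [-0.7, -0.7, -0.2]
grip_width: 1.0
grasp_force: 0.0
```

Request:
move_arm(steps=[{"tx": 0.02,"ty": 0.01,"tz": -0.01,"wx": 0,"wy": 0,"wz": 0},{"tx": 0.02,"ty": 0.01,"tz": -0.01,"wx": 0,"wy": 0,"wz": 0}])

```text
clock: 4.0
ee_pos: [0.581, 0.3352, 0.0595]
tcp_rot: [3.137, -0.001, 1.887]
force: [1.4, 0.0, 0.8]
grip_width: 0.999
grasp_force: 0.0
```

```bash
python3 - <<'E'
from h import *
for i in range(2):
    o=get_obs();print(o["ee_pos"],o["tcp_rot"],o["joint_vel"]);camera("top")
p=R.from_euler('xyz',o["tcp_rot"]).as_matrix().T@(np.array([.5781,.3298,.052])-o["ee_pos"]);print(p/.3)
E
```

```text
[0.58103416 0.33524088 0.05946407] [ 3.13710834e+00 -8.06099116e-04  1.88720086e+00] [ 0.00656482 -0.009175   -0.00325972 -0.00501747 -0.00300455 -0.00562832]
[0.5809554  0.33534415 0.05958439] [ 3.13688472e+00 -7.26718721e-04  1.88775946e+00] [ 0.00467713 -0.00193307  0.00806753 -0.00390748  0.00079996 -0.00437844]
[-0.01461168 -0.01492274  0.02520072]
```

Request:
move_arm(steps=[{"tx": -0.015,"ty": -0.015,"tz": 0.025,"wx": 0,"wy": 0,"wz": 0},{"tx": -0.015,"ty": -0.015,"tz": 0.025,"wx": 0,"wy": 0,"wz": 0},{"tx": -0.015,"ty": -0.015,"tz": 0.025,"wx": 0,"wy": 0,"wz": 0}])

```text
clock: 4.4
ee_pos: [0.5753, 0.3286, 0.0489]
tcp_rot: [-3.141, 0.0, 1.888]
force: [-0.4, -0.1, 0.6]
grip_width: 0.999
grasp_force: 0.0
```

```bash
python3 - <<'E'
from h import *
for i in range(3):
    o=get_obs();print(o["clock"],o["ee_pos"],o["tcp_rot"]);camera("top")
p=R.from_euler('xyz',o["tcp_rot"]).as_matrix().T@(np.array([.5781,.3298,.052])-o["ee_pos"]);print(p/.3)
E
```

```text
4.4 [0.57526019 0.32857798 0.04887513] [-3.14062226e+00  1.64942190e-04  1.88819049e+00]
4.45 [0.57557799 0.32880932 0.04910015] [-3.14121780e+00  3.53870784e-05  1.88816219e+00]
4.5 [0.57575474 0.32894709 0.04919322] [-3.14152736e+00 -8.01158767e-06  1.88825480e+00]
[ 0.00026078  0.00831376 -0.00935649]
```

Request:
move_arm(steps=[{"tx": 0,"ty": 0.008,"tz": -0.012,"wx": 0,"wy": 0,"wz": 0},{"tx": 0,"ty": 0.008,"tz": -0.012,"wx": 0,"wy": 0,"wz": 0},{"tx": 0,"ty": 0.008,"tz": -0.012,"wx": 0,"wy": 0,"wz": 0}])

```text
clock: 4.85
ee_pos: [0.5786, 0.33, 0.0532]
tcp_rot: [3.141, -0.0, 1.888]
force: [0.1, 0.7, 0.5]
grip_width: 1.001
grasp_force: 0.0
```

Request:
move_arm(steps=[{"tx": 0,"ty": 0,"tz": 0,"wx": 0,"wy": 0,"wz": 0},{"tx": 0,"ty": 0,"tz": 0,"wx": 0,"wy": 0,"wz": 0},{"tx": 0,"ty": 0,"tz": 0,"wx": 0,"wy": 0,"wz": 0},{"tx": 0,"ty": 0,"tz": 0,"wx": 0,"wy": 0,"wz": 0},{"tx": 0,"ty": 0,"tz": 0,"wx": 0,"wy": 0,"wz": 0}], jaw=1)

```text
clock: 5.35
ee_pos: [0.5781, 0.3297, 0.0528]
tcp_rot: [-3.141, 0.0, 1.888]
force: [-0.3, 0.0, -0.4]
grip_width: 0.568
grasp_force: 0.0
```

Request:
move_arm(steps=[{"tx": 0,"ty": 0,"tz": 0,"wx": 0,"wy": 0,"wz": 0},{"tx": 0,"ty": 0,"tz": 0,"wx": 0,"wy": 0,"wz": 0},{"tx": 0,"ty": 0,"tz": 0,"wx": 0,"wy": 0,"wz": 0}])

```text
clock: 5.65
ee_pos: [0.5782, 0.3297, 0.0528]
tcp_rot: [3.142, -0.0, 1.888]
force: [0.3, 0.9, 0.2]
grip_width: 0.45
grasp_force: 30.0
```

Request:
move_arm(steps=[{"tx": 0,"ty": 0,"tz": -0.16,"wx": 0,"wy": 0,"wz": 0},{"tx": 0,"ty": 0,"tz": -0.32,"wx": 0,"wy": 0,"wz": 0},{"tx": 0,"ty": 0,"tz": -0.48,"wx": 0,"wy": 0,"wz": 0},{"tx": -0.13,"ty": -0.045,"tz": -0.5,"wx": 0,"wy": 0,"wz": 0.065},{"tx": -0.28,"ty": -0.1,"tz": -0.5,"wx": 0,"wy": 0,"wz": 0.13}])

```text
clock: 6.15
ee_pos: [0.5778, 0.2418, 0.2068]
tcp_rot: [3.134, -0.001, 1.753]
force: [0.8, -0.9, -1.7]
grip_width: 0.453
grasp_force: 30.0
```

```bash
cat > go.py <<'E'
from h import *
import sys
a=[float(v) for v in sys.argv[1:]]
o=get_obs();M=R.from_euler('xyz',o["tcp_rot"]).as_matrix()
T=R.from_euler('xyz',[np.pi,0,a[3]]).as_matrix()
print("t",np.round(M.T@(np.array(a[:3])-o["ee_pos"])/.3,4),"w",np.round(np.degrees(R.from_matrix(M.T@T).as_rotvec())/60,4),"at",np.round(o["ee_pos"],4),np.round(o["tcp_rot"],4),"F",np.round(o["force"],1),o["grip_width"],o["grasp_force"])
E
python3 go.py .5709 .0047 .2 1.7516
```

```text
t [-0.7732 -0.1656  0.0204] w [ 0.0069 -0.0013  0.0009] at [0.5778 0.2418 0.2068] [ 3.1343e+00 -1.4000e-03  1.7526e+00] F [ 0.8 -0.9 -1.7] 0.45333874097201116 29.962445846758783
```

Request:
move_arm(steps=[{"tx": -0.16,"ty": -0.034,"tz": 0,"wx": 0,"wy": 0,"wz": 0},{"tx": -0.32,"ty": -0.068,"tz": 0,"wx": 0,"wy": 0,"wz": 0},{"tx": -0.48,"ty": -0.102,"tz": 0,"wx": 0,"wy": 0,"wz": 0},{"tx": -0.64,"ty": -0.136,"tz": 0,"wx": 0,"wy": 0,"wz": 0},{"tx": -0.77,"ty": -0.164,"tz": 0,"wx": 0,"wy": 0,"wz": 0}])

```text
clock: 6.65
ee_pos: [0.5685, 0.002, 0.2028]
tcp_rot: [-3.141, 0.0, 1.751]
force: [0.8, -0.6, -0.6]
grip_width: 0.453
grasp_force: 30.0
```

Request:
move_arm(steps=[{"tx": 0,"ty": 0,"tz": 0.15,"wx": 0,"wy": 0,"wz": 0},{"tx": 0,"ty": 0,"tz": 0.24,"wx": 0,"wy": 0,"wz": 0},{"tx": 0,"ty": 0,"tz": 0.24,"wx": 0,"wy": 0,"wz": 0},{"tx": 0,"ty": 0,"tz": 0.24,"wx": 0,"wy": 0,"wz": 0}])

```text
clock: 7.05
ee_pos: [0.5687, 0.0045, 0.1306]
tcp_rot: [-3.14, -0.0, 1.752]
force: [-0.1, -0.5, -0.2]
grip_width: 0.448
grasp_force: 30.0
```

```bash
python3 go.py .5709 .0047 .092 1.7516;python3 -c "
from h import *
im=snap('ins1')"
```

```text
t [-0.0008  0.0073  0.1288] w [-0.0013 -0.0003  0.0004] at [0.5687 0.0045 0.1306] [-3.1402e+00 -4.0000e-04  1.7521e+00] F [-0.1 -0.5 -0.2] 0.44841189205418125 29.963407404720783
```

View pics/ins1.png

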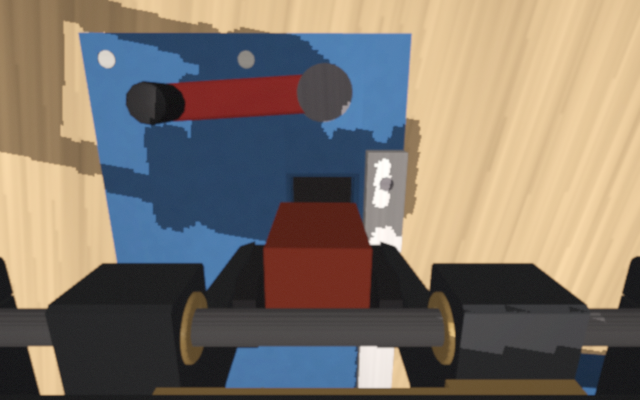

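The picture shows the held blank (bottom far edge about (281–357, 203)) just short of the pocket's dark floor (293–352, from row 177). Knob top is at (148,103) and the post top at (325,92).

```bash
python3 - <<'E'
from h import *
im,c=load('ins1')
p=np.load('ins1.npy');M=R.from_euler('xyz',p[3:]).as_matrix()
def tl(P): return np.round((np.atleast_2d(P)-p[:3])@M*1000,1).tolist()
i=im.astype(int)
for y in(182,188,194): 
    g=(i[y,:,0]-i[y,:,2]<12)&(i[y].max(1)<55);xs=np.where(g[275:365])[0]+275;print(y,xs.min(),xs.max(),tl(plane(c,[(xs.min()-.5,y),(xs.max()+.5,y)],.008)))
col=i[160:205,322];print([v.tolist() for v in col[8:24]])
r=(i[...,2]-i[...,0]>40)&(i[...,2]>60)
for y in(206,210): xs=np.where(r[y,260:380])[0]+260;print(y,xs.min(),xs.max(),tl(plane(c,[(xs.min()-.5,y),(xs.max()+.5,y)],.0778)))
print(tl(plane(c,[(322,203)],.0778)),"pocket target",tl([.5709,.0047,.008]))
print("knobtop",plane(c,[(147,103)],.104),"post",plane(c,[(325,92)],.085))
E
```

```text
182 294 350 [[14.1, -17.6, 122.7], [14.1, 23.0, 122.6]]
188 294 350 [[9.7, -17.7, 122.7], [9.7, 23.1, 122.6]]
194 294 350 [[5.2, -17.8, 122.7], [5.2, 23.2, 122.6]]
[[97, 68, 43], [98, 66, 42], [99, 69, 44], [99, 68, 44], [96, 66, 42], [90, 62, 40], [83, 58, 37], [78, 54, 34], [68, 49, 37], [44, 36, 33], [31, 30, 32], [31, 31, 33], [31, 31, 33], [32, 31, 34], [30, 30, 31], [31, 31, 34]]
206 280 355 [[17.5, -20.5, 52.9], [17.5, 19.2, 52.8]]
210 278 356 [[15.3, -21.6, 52.9], [15.3, 19.8, 52.8]]
[[19.2, 1.7, 52.8]] pocket target [[-0.3, 2.3, 122.6]]
knobtop [[0.4863131  0.06044299 0.104     ]] post [[0.55793075 0.07827245 0.085     ]]
```

Request:
move_arm(steps=[{"tx": 0,"ty": 0.009,"tz": 0.05,"wx": 0,"wy": 0,"wz": 0},{"tx": 0,"ty": 0.009,"tz": 0.11,"wx": 0,"wy": 0,"wz": 0},{"tx": 0,"ty": 0.009,"tz": 0.15,"wx": 0,"wy": 0,"wz": 0},{"tx": 0,"ty": 0.009,"tz": 0.165,"wx": 0,"wy": 0,"wz": 0},{"tx": 0,"ty": 0.009,"tz": 0.165,"wx": 0,"wy": 0,"wz": 0}])

```text
clock: 7.6
ee_pos: [0.5714, 0.0052, 0.0806]
tcp_rot: [-3.14, -0.0, 1.752]
force: [0.1, 0.6, -0.9]
grip_width: 0.452
grasp_force: 30.0
```

Request:
move_arm(steps=[{"tx": 0,"ty": 0,"tz": 0,"wx": 0,"wy": 0,"wz": 0},{"tx": 0,"ty": 0,"tz": 0,"wx": 0,"wy": 0,"wz": 0}])

```text
clock: 7.8
ee_pos: [0.5726, 0.005, 0.0822]
tcp_rot: [3.14, 0.0, 1.752]
force: [0.0, -0.9, -0.9]
grip_width: 0.453
grasp_force: 30.0
```

```bash
python3 go.py .5712 .0049 .0608 1.7516
```

```text
t [ 0.0006 -0.0046  0.0713] w [0.0015 0.0003 0.0005] at [0.5726 0.005  0.0822] [3.1400e+00 3.0000e-04 1.7521e+00] F [ 0.  -0.9 -0.9] 0.4528389075910166 29.963424867019057
```

Request:
move_arm(steps=[{"tx": 0,"ty": -0.004,"tz": 0.015,"wx": 0,"wy": 0,"wz": 0},{"tx": 0,"ty": -0.004,"tz": 0.03,"wx": 0,"wy": 0,"wz": 0},{"tx": 0,"ty": -0.004,"tz": 0.045,"wx": 0,"wy": 0,"wz": 0},{"tx": 0,"ty": -0.004,"tz": 0.06,"wx": 0,"wy": 0,"wz": 0},{"tx": 0,"ty": -0.004,"tz": 0.07,"wx": 0,"wy": 0,"wz": 0}])

```text
clock: 8.3
ee_pos: [0.5705, 0.0048, 0.0607]
tcp_rot: [-3.141, -0.0, 1.752]
force: [-7.7, 0.6, 20.8]
grip_width: 0.45
grasp_force: 30.0
```

Request:
move_arm(steps=[{"tx": 0,"ty": 0,"tz": 0,"wx": 0,"wy": 0,"wz": 0},{"tx": 0,"ty": 0,"tz": 0,"wx": 0,"wy": 0,"wz": 0}])

```text
clock: 8.5
ee_pos: [0.5706, 0.0047, 0.0607]
tcp_rot: [-3.141, -0.0, 1.752]
force: [-2.7, 0.2, 4.6]
grip_width: 0.449
grasp_force: 30.0
```

Request:
move_arm(steps=[{"tx": 0,"ty": 0,"tz": 0,"wx": 0,"wy": 0,"wz": 0},{"tx": 0,"ty": 0,"tz": 0,"wx": 0,"wy": 0,"wz": 0},{"tx": 0,"ty": 0,"tz": 0,"wx": 0,"wy": 0,"wz": 0},{"tx": 0,"ty": 0,"tz": 0,"wx": 0,"wy": 0,"wz": 0}], jaw=-0.5)

```text
clock: 8.9
ee_pos: [0.5705, 0.0047, 0.0601]
tcp_rot: [-3.141, -0.0, 1.752]
force: [0.2, 1.0, -0.5]
grip_width: 0.748
grasp_force: 0.0
```

Request:
move_arm(steps=[{"tx": 0,"ty": 0,"tz": -0.05,"wx": 0,"wy": 0,"wz": 0},{"tx": 0,"ty": 0,"tz": -0.15,"wx": 0,"wy": 0,"wz": 0},{"tx": 0,"ty": 0,"tz": -0.3,"wx": 0,"wy": 0,"wz": 0},{"tx": 0,"ty": 0,"tz": -0.4,"wx": 0,"wy": 0,"wz": 0}])

```text
clock: 9.3
ee_pos: [0.5717, 0.0047, 0.1843]
tcp_rot: [3.138, 0.001, 1.752]
force: [0.3, 0.0, 0.9]
grip_width: 0.751
grasp_force: 0.0
```

```bash
python3 -c "
from h import *
im=snap('seat')"; python3 go.py .4856 .0602 .16 0.251
```

```text
t [ 0.236  -0.2602  0.0956] w [ 0.0108 -0.0064  1.4335] at [0.5748 0.0046 0.1898] [3.1299e+00 2.5000e-03 1.7521e+00] F [ 1.4 -0.7  3.4] 0.7504381934408414 0.0
```

View pics/seat.png

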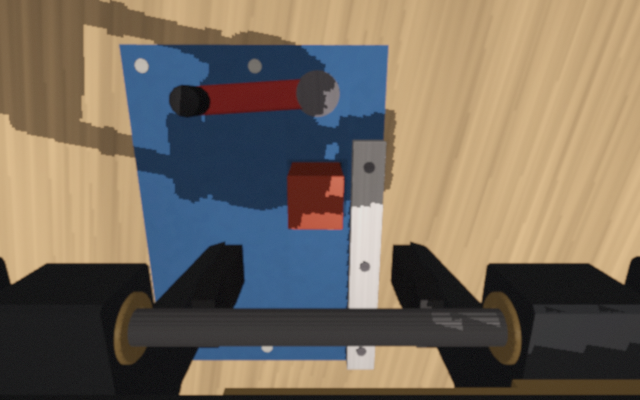

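The picture shows the blank standing in the pocket, flush and upright (top about 288–344 × 176–230). The knob top is at (183,101) and the post at (318,93).

Request:
move_arm(steps=[{"tx": 0.1,"ty": -0.11,"tz": 0,"wx": 0,"wy": 0,"wz": 0.143},{"tx": 0.2,"ty": -0.22,"tz": 0,"wx": 0,"wy": 0,"wz": 0.286},{"tx": 0.236,"ty": -0.26,"tz": 0,"wx": 0,"wy": 0,"wz": 0.43},{"tx": 0.236,"ty": -0.26,"tz": 0,"wx": 0,"wy": 0,"wz": 0.57},{"tx": 0.236,"ty": -0.26,"tz": 0,"wx": 0,"wy": 0,"wz": 0.71}], jaw=0.3)

```text
clock: 9.85
ee_pos: [0.4806, 0.0608, 0.1814]
tcp_rot: [3.14, -0.001, 1.004]
force: [-0.3, 0.2, 0.7]
grip_width: 0.355
grasp_force: 0.0
```

Request:
move_arm(steps=[{"tx": 0,"ty": 0,"tz": 0,"wx": 0,"wy": 0,"wz": 0.14},{"tx": 0,"ty": 0,"tz": 0,"wx": 0,"wy": 0,"wz": 0.28},{"tx": 0,"ty": 0,"tz": 0,"wx": 0,"wy": 0,"wz": 0.42},{"tx": 0,"ty": 0,"tz": 0,"wx": 0,"wy": 0,"wz": 0.56},{"tx": 0,"ty": 0,"tz": 0,"wx": 0,"wy": 0,"wz": 0.72}])

```text
clock: 10.35
ee_pos: [0.4813, 0.0604, 0.1812]
tcp_rot: [3.141, -0.001, 0.266]
force: [-0.5, -0.2, 0.8]
grip_width: 0.351
grasp_force: 0.0
```

```bash
python3 - <<'E'
from h import *
im,c=load('ins1');im2,c2=load('jig2')
# knob top & post by circles in ins1
g=cv2.medianBlur(cv2.cvtColor(im,cv2.COLOR_BGR2GRAY),3)
for (x0,x1) in((115,200),(280,370)):
    q=cv2.HoughCircles(g[60:140,x0:x1],cv2.HOUGH_GRADIENT,1,40,param1=80,param2=8,minRadius=15,maxRadius=32)
    if q is not None: 
        for x,y,r in q[0][:2]: print(x+x0,y+60,r,plane(c,[(x+x0,y+60)],.104)[0],plane(c,[(x+x0,y+60)],.085)[0])
# knob height by two views (ins1, jig2)
print(tri(c,(147,103),c2,(217,12)))
E
python3 go.py .4856 .0602 .13 0.251
```

```text
146.5 101.5 21.0 [0.48627744 0.05931117 0.104     ] [0.47767653 0.05753763 0.085     ]
171.5 139.5 16.8 [0.49749127 0.04559852 0.104     ] [0.49028687 0.04211728 0.085     ]
323.5 92.5 29.0 [0.55726578 0.07595395 0.104     ] [0.55750536 0.07625301 0.085     ]
(array([0.48720815, 0.0588925 , 0.10552839]), np.float64(1.6903805244288557e-05))
t [0.0135 0.0043 0.1708] w [ 0.0002 -0.0011  0.0144] at [0.4813 0.0604 0.1812] [ 3.1414e+00 -1.1000e-03  2.6610e-01] F [-0.5 -0.2  0.8] 0.350746601677235 0.0
```

Request:
move_arm(steps=[{"tx": 0.016,"ty": 0.005,"tz": 0.05,"wx": 0,"wy": 0,"wz": 0.014},{"tx": 0.016,"ty": 0.005,"tz": 0.12,"wx": 0,"wy": 0,"wz": 0.014},{"tx": 0.016,"ty": 0.005,"tz": 0.19,"wx": 0,"wy": 0,"wz": 0.014},{"tx": 0.016,"ty": 0.005,"tz": 0.245,"wx": 0,"wy": 0,"wz": 0.014},{"tx": 0.016,"ty": 0.005,"tz": 0.26,"wx": 0,"wy": 0,"wz": 0.014}])

```text
clock: 10.85
ee_pos: [0.4848, 0.0601, 0.1011]
tcp_rot: [-3.141, 0.003, 0.258]
force: [0.1, -0.7, -0.3]
grip_width: 0.348
grasp_force: 0.0
```

Request:
move_arm(steps=[{"tx": 0,"ty": 0,"tz": 0,"wx": 0,"wy": 0,"wz": 0},{"tx": 0,"ty": 0,"tz": 0,"wx": 0,"wy": 0,"wz": 0}], jaw=0.5)

```text
clock: 11.05
ee_pos: [0.487, 0.0603, 0.1035]
tcp_rot: [3.141, -0.002, 0.257]
force: [-0.7, 0.7, 0.9]
grip_width: 0.252
grasp_force: 0.0
```

Now the arc.

Request:
move_arm(steps=[{"tx": 0.001,"ty": 0.025,"tz": 0,"wx": 0,"wy": 0,"wz": -0.097},{"tx": 0.005,"ty": 0.05,"tz": 0,"wx": 0,"wy": 0,"wz": -0.193},{"tx": 0.011,"ty": 0.075,"tz": 0,"wx": 0,"wy": 0,"wz": -0.29},{"tx": 0.02,"ty": 0.0985,"tz": 0,"wx": 0,"wy": 0,"wz": -0.387},{"tx": 0.031,"ty": 0.121,"tz": 0,"wx": 0,"wy": 0,"wz": -0.483}])

```text
clock: 11.55
ee_pos: [0.5048, 0.0273, 0.1036]
tcp_rot: [3.141, -0.001, 0.767]
force: [-0.9, 0.4, 0.9]
grip_width: 0.25
grasp_force: 0.6
```

```bash
python3 go.py .5709 .0047 .103 1.7516
```

```text
t [0.1063 0.207  0.0021] w [ 9.000e-04 -5.000e-04 -9.399e-01] at [0.5048 0.0273 0.1036] [ 3.1411e+00 -8.0000e-04  7.6740e-01] F [-0.9  0.4  0.9] 0.24996160436217021 0.5790587427327409
```

Request:
move_arm(steps=[{"tx": 0.001,"ty": 0.025,"tz": 0,"wx": 0,"wy": 0,"wz": -0.097},{"tx": 0.005,"ty": 0.05,"tz": 0,"wx": 0,"wy": 0,"wz": -0.193},{"tx": 0.011,"ty": 0.075,"tz": 0,"wx": 0,"wy": 0,"wz": -0.29},{"tx": 0.02,"ty": 0.0985,"tz": 0,"wx": 0,"wy": 0,"wz": -0.387},{"tx": 0.031,"ty": 0.121,"tz": 0,"wx": 0,"wy": 0,"wz": -0.483}])

```text
clock: 12.05
ee_pos: [0.5368, 0.0073, 0.1036]
tcp_rot: [3.141, -0.0, 1.273]
force: [-1.1, -0.3, 0.2]
grip_width: 0.252
grasp_force: 0.6
```

```bash
python3 go.py .5709 .0047 .103 1.7516
```

```text
t [0.025  0.1113 0.0021] w [ 9.000e-04  2.000e-04 -4.569e-01] at [0.5368 0.0073 0.1036] [ 3.1407e+00 -1.0000e-04  1.2732e+00] F [-1.1 -0.3  0.2] 0.2518557154719511 0.5590294246212579
```

Request:
move_arm(steps=[{"tx": 0.001,"ty": 0.025,"tz": 0,"wx": 0,"wy": 0,"wz": -0.097},{"tx": 0.005,"ty": 0.05,"tz": 0,"wx": 0,"wy": 0,"wz": -0.193},{"tx": 0.01,"ty": 0.075,"tz": 0,"wx": 0,"wy": 0,"wz": -0.29},{"tx": 0.018,"ty": 0.098,"tz": 0,"wx": 0,"wy": 0,"wz": -0.387},{"tx": 0.028,"ty": 0.118,"tz": 0,"wx": 0,"wy": 0,"wz": -0.457}])

```text
clock: 12.55
ee_pos: [0.5733, 0.005, 0.1036]
tcp_rot: [3.14, 0.001, 1.751]
force: [-0.9, -0.5, 0.1]
grip_width: 0.25
grasp_force: 0.6
```

Request:
move_arm(steps=[{"tx": 0,"ty": 0.006,"tz": 0,"wx": 0,"wy": 0,"wz": 0},{"tx": 0,"ty": 0.006,"tz": 0,"wx": 0,"wy": 0,"wz": 0}])

```text
clock: 12.75
ee_pos: [0.5741, 0.0051, 0.1033]
tcp_rot: [-3.141, 0.001, 1.746]
force: [-3.7, -2.4, 3.8]
grip_width: 0.248
grasp_force: 2.1
```

Request:
move_arm(steps=[{"tx": 0,"ty": -0.007,"tz": 0,"wx": 0,"wy": 0,"wz": 0},{"tx": 0,"ty": -0.007,"tz": -0.08,"wx": 0,"wy": 0,"wz": 0},{"tx": 0,"ty": -0.007,"tz": -0.22,"wx": 0,"wy": 0,"wz": 0},{"tx": 0,"ty": -0.007,"tz": -0.38,"wx": 0,"wy": 0,"wz": 0},{"tx": -0.05,"ty": -0.007,"tz": -0.5,"wx": 0,"wy": 0,"wz": 0}])

```text
clock: 13.25
ee_pos: [0.5757, -0.0085, 0.2559]
tcp_rot: [3.137, -0.0, 1.748]
force: [0.8, -0.2, 0.1]
grip_width: 0.248
grasp_force: 0.0
```

```bash
python3 -c "
from h import *
im=snap('lev')"; python3 - <<'E'
from h import *
im,c=load('sq1')
print(plane(c,[(370,45),(341,181),(330,180),(347,43),(230,34)],.03))
E
python3 go.py .48 -.43 .25 1.50
```

```text
[[ 0.48754623 -0.31165191  0.03      ]
 [ 0.46325304 -0.43896554  0.03      ]
 [ 0.4521103  -0.4379164   0.03      ]
 [ 0.46649058 -0.30994263  0.03      ]
 [ 0.36025513 -0.30229988  0.03      ]]
t [-1.3157 -0.5721  0.0408] w [0.0146 0.0026 0.2361] at [ 0.5795 -0.0113  0.263 ] [3.1268 0.0046 1.7472] F [ 1.7 -1.6  3.5] 0.2490984824930793 0.0
```

View pics/lev.png

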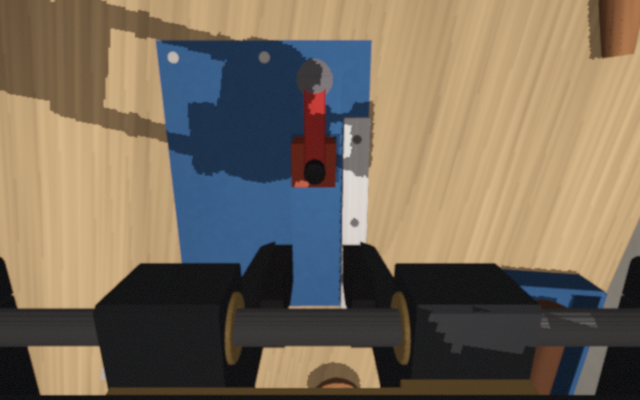

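The lever lies shut over the blank, parallel to the fence: post at (315,77), knob at (315,172).

Request:
move_arm(steps=[{"tx": -0.14,"ty": -0.072,"tz": 0,"wx": 0,"wy": 0,"wz": 0.07},{"tx": -0.28,"ty": -0.144,"tz": 0,"wx": 0,"wy": 0,"wz": 0.14},{"tx": -0.42,"ty": -0.216,"tz": 0,"wx": 0,"wy": 0,"wz": 0.21},{"tx": -0.56,"ty": -0.288,"tz": 0,"wx": 0,"wy": 0,"wz": 0.28},{"tx": -0.7,"ty": -0.36,"tz": 0,"wx": 0,"wy": 0,"wz": 0.35}], jaw=-0.4)

```text
clock: 13.8
ee_pos: [0.5052, -0.2369, 0.2528]
tcp_rot: [3.139, 0.0, 1.377]
force: [0.4, -0.0, 0.5]
grip_width: 0.678
grasp_force: 0.0
```

```bash
python3 go.py .454 -.421 .2 1.382
```

```text
t [-0.6349 -0.0499  0.1759] w [ 0.0025  0.0001 -0.0045] at [ 0.5052 -0.2369  0.2528] [3.1390e+00 1.0000e-04 1.3773e+00] F [ 0.4 -0.   0.5] 0.6775496138471037 0.0
```

Request:
move_arm(steps=[{"tx": -0.15,"ty": -0.012,"tz": 0.04,"wx": 0,"wy": 0,"wz": 0},{"tx": -0.3,"ty": -0.025,"tz": 0.08,"wx": 0,"wy": 0,"wz": 0},{"tx": -0.45,"ty": -0.037,"tz": 0.12,"wx": 0,"wy": 0,"wz": 0},{"tx": -0.6,"ty": -0.05,"tz": 0.17,"wx": 0,"wy": 0,"wz": 0},{"tx": -0.635,"ty": -0.05,"tz": 0.176,"wx": 0,"wy": 0,"wz": 0}])

```text
clock: 14.3
ee_pos: [0.4527, -0.4229, 0.1975]
tcp_rot: [-3.14, 0.0, 1.376]
force: [0.8, 0.9, 0.7]
grip_width: 0.699
grasp_force: 0.0
```

Request:
move_arm(steps=[{"tx": 0,"ty": 0,"tz": 0,"wx": 0,"wy": 0,"wz": 0},{"tx": 0,"ty": 0,"tz": 0,"wx": 0,"wy": 0,"wz": 0}])

```text
clock: 14.5
ee_pos: [0.4553, -0.419, 0.1999]
tcp_rot: [3.141, -0.0, 1.381]
force: [-0.0, -0.1, -0.4]
grip_width: 0.701
grasp_force: 0.0
```

```bash
python3 - <<'E'
from h import *
im=snap('sq2');im,c=load('sq2');print(np.load('sq2.npy'))
i=im.astype(int)
# expected corners from rough guess
th=np.radians(-10.8);Rm=np.array([[np.cos(th),-np.sin(th)],[np.sin(th),np.cos(th)]]);o=np.array([.4875,-.3117])
for q in((0,0),(0,-.13),(-.024,-.13),(-.024,0)): print(q,proj(c,[*(o+Rm@q),.03]))
for y in(60,110,150,190): print(y,[i[y,x].tolist() for x in range(280,390,6)])
E
```

```text
[ 4.55339953e-01 -4.19004521e-01  1.99887728e-01  3.14066742e+00
 -4.80065946e-04  1.38050108e+00]
(0, 0) [[333.11187615  43.38949342]]
(0, -0.13) [[331.47825448 206.0821928 ]]
(-0.024, -0.13) [[303.72227858 206.13388727]]
(-0.024, 0) [[301.71415461  43.43017692]]
60 [[159, 167, 173], [161, 169, 175], [163, 172, 178], [165, 173, 179], [70, 78, 94], [41, 62, 98], [71, 124, 147], [95, 162, 181], [41, 62, 98], [47, 75, 108], [92, 129, 157], [87, 123, 150], [97, 135, 164], [97, 135, 164], [96, 135, 164], [98, 135, 164], [95, 133, 161], [91, 128, 156], [91, 127, 155]]
110 [[50, 72, 90], [49, 71, 89], [50, 71, 88], [47, 68, 85], [48, 68, 85], [19, 32, 50], [38, 60, 96], [41, 62, 99], [40, 61, 99], [42, 61, 99], [98, 137, 166], [95, 134, 162], [90, 127, 155], [96, 134, 163], [99, 138, 166], [97, 136, 164], [96, 134, 162], [94, 131, 158], [87, 121, 148]]
150 [[52, 75, 95], [50, 73, 92], [52, 75, 93], [50, 73, 91], [49, 72, 89], [48, 70, 89], [19, 29, 48], [21, 31, 51], [16, 27, 46], [22, 32, 49], [24, 36, 54], [52, 75, 94], [50, 72, 91], [49, 67, 84], [48, 70, 89], [50, 71, 90], [51, 74, 91], [95, 132, 161], [93, 129, 158]]
190 [[46, 67, 84], [53, 78, 98], [101, 141, 170], [101, 139, 168], [105, 144, 174], [96, 134, 163], [37, 53, 70], [18, 28, 48], [33, 58, 82], [16, 30, 51], [21, 30, 49], [53, 76, 95], [51, 74, 92], [49, 71, 90], [45, 65, 82], [49, 72, 89], [51, 74, 93], [98, 136, 164], [94, 132, 160]]
```

View pics/sq2.png

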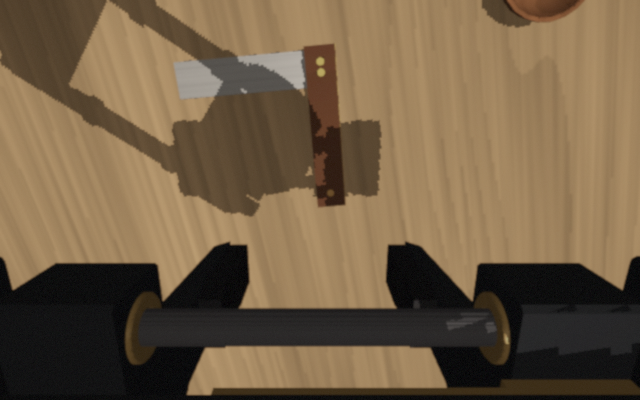

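sq2 shows the stock's top from (304,46)–(334,44) down to (318,207)–(345,205), and the blade going left to (176,62)–(180,98). It is turned about 4° against the tool.

```bash
python3 - <<'E'
from h import *
def corners(im,roi):
    i=im.astype(float);m=(((i[...,2]/(i[...,0]+1)>2.05)&(i[...,2]<125))|(i.max(2)<60)).astype(np.uint8)
    k=np.zeros_like(m);x0,y0,x1,y1=roi;k[y0:y1,x0:x1]=m[y0:y1,x0:x1]
    k=cv2.morphologyEx(k,cv2.MORPH_OPEN,np.ones((5,5)));k=cv2.morphologyEx(k,cv2.MORPH_CLOSE,np.ones((9,9)))
    q=max(cv2.findContours(k,0,1)[0],key=cv2.contourArea);r=cv2.minAreaRect(q);b=cv2.boxPoints(r);b=b[np.lexsort((b[:,0],b[:,1]//60))];return r,b,q.reshape(-1,2)
im,c=load('sq2');im1,c1=load('sq1')
r,b,q=corners(im,(290,30,360,225));r1,b1,q1=corners(im1,(320,30,385,195));print(r,b.tolist(),r1,b1.tolist())
for a in range(4): print(np.round(tri(c,b[a],c1,b1[a])[0],4))
# edge fits per side
E=[];L=[]
for y in range(60,196):
    xs=q[q[:,1]==y,0]
    if len(xs)>1: E.append((xs.max()+.5,y));L.append((xs.min()-.5,y))
for n,S in(("outer",E),("inner",L)):
    P=plane(c,S,.03)[:,:2].astype(np.float32);v=cv2.fitLine(P,cv2.DIST_HUBER,0,1e-4,1e-4).ravel();v[:2]*=np.sign(v[1]);print(n,"yaw",np.degrees(np.arctan2(-v[0],v[1])),v)
print(plane(c,b,.03)[:,:2])
i=im.astype(int);print([i[y,325].min() for y in range(36,54)],[i[y,240].tolist() for y in range(46,62)])
E
```

```text
((324.76153564453125, 124.90769958496094), (159.79232788085938, 29.360530853271484), 85.8150863647461) [[304.2899475097656, 46.295867919921875], [333.5721740722656, 44.15325927734375], [315.9508972167969, 205.66213989257812], [345.2331237792969, 203.51953125]] ((348.28411865234375, 111.90786743164062), (26.818368911743164, 137.49937438964844), 7.334379196166992) [[343.76123046875, 42.008872985839844], [370.36016845703125, 45.4324951171875], [326.20806884765625, 178.38323974609375], [352.8070068359375, 181.80685424804688]]
[ 0.4652 -0.3056  0.0011]
[ 0.4879 -0.312   0.0278]
[ 0.4488 -0.4402  0.0158]
[ 0.4755 -0.4415  0.0233]
outer yaw -5.868222 [ 0.10224085  0.9947597   0.4812313  -0.3758099 ]
inner yaw -6.2966323 [ 0.1096759   0.9939674   0.45840698 -0.3714188 ]
[[ 0.46545577 -0.30956205]
 [ 0.48775038 -0.31229773]
 [ 0.45002847 -0.43648313]
 [ 0.47520839 -0.43936949]]
[np.int64(100), np.int64(99), np.int64(100), np.int64(98), np.int64(99), np.int64(99), np.int64(97), np.int64(89), np.int64(70), np.int64(49), np.int64(41), np.int64(41), np.int64(41), np.int64(43), np.int64(40), np.int64(41), np.int64(42), np.int64(42)] [[90, 125, 153], [90, 126, 154], [90, 126, 154], [89, 126, 154], [93, 129, 156], [93, 129, 157], [92, 129, 156], [92, 129, 157], [96, 131, 158], [110, 138, 161], [133, 150, 164], [148, 158, 165], [151, 159, 165], [151, 160, 165], [149, 157, 162], [132, 140, 145]]
```

```bash
python3 go.py .4712 -.3558 .033 1.466
```

```text
t [0.2153 0.0109 0.5573] w [ 0.0011 -0.0001 -0.0805] at [ 0.4557 -0.4186  0.2002] [ 3.1404e+00 -1.0000e-04  1.3817e+00] F [0.3 0.4 0. ] 0.6983383415691224 0.0
```

Request:
move_arm(steps=[{"tx": 0.12,"ty": 0.006,"tz": 0.06,"wx": 0,"wy": 0,"wz": -0.08},{"tx": 0.215,"ty": 0.011,"tz": 0.15,"wx": 0,"wy": 0,"wz": -0.08},{"tx": 0.215,"ty": 0.011,"tz": 0.3,"wx": 0,"wy": 0,"wz": -0.08},{"tx": 0.215,"ty": 0.011,"tz": 0.4,"wx": 0,"wy": 0,"wz": -0.08},{"tx": 0.215,"ty": 0.011,"tz": 0.44,"wx": 0,"wy": 0,"wz": -0.08}])

```text
clock: 15.05
ee_pos: [0.4694, -0.3534, 0.065]
tcp_rot: [-3.138, -0.003, 1.468]
force: [-0.9, 0.1, -0.1]
grip_width: 0.694
grasp_force: 0.0
```

Request:
move_arm(steps=[{"tx": 0,"ty": 0,"tz": 0,"wx": 0,"wy": 0,"wz": 0},{"tx": 0,"ty": 0,"tz": 0,"wx": 0,"wy": 0,"wz": 0},{"tx": 0,"ty": 0,"tz": 0,"wx": 0,"wy": 0,"wz": 0}])

```text
clock: 15.35
ee_pos: [0.4719, -0.358, 0.07]
tcp_rot: [3.138, 0.002, 1.465]
force: [-0.7, -0.5, -0.7]
grip_width: 0.7
grasp_force: 0.0
```

```bash
python3 go.py .4712 -.3558 .033 1.466
```

```text
t [ 0.0075 -0.0035  0.1232] w [ 0.0034  0.0022 -0.0009] at [ 0.4719 -0.358   0.07  ] [3.138e+00 2.300e-03 1.465e+00] F [-0.7 -0.5 -0.7] 0.7004116768041904 0.0
```

Request:
move_arm(steps=[{"tx": 0.004,"ty": -0.002,"tz": 0.05,"wx": 0,"wy": 0,"wz": 0},{"tx": 0.004,"ty": -0.002,"tz": 0.09,"wx": 0,"wy": 0,"wz": 0},{"tx": 0.004,"ty": -0.002,"tz": 0.117,"wx": 0,"wy": 0,"wz": 0},{"tx": 0.004,"ty": -0.002,"tz": 0.117,"wx": 0,"wy": 0,"wz": 0},{"tx": 0.004,"ty": -0.002,"tz": 0.117,"wx": 0,"wy": 0,"wz": 0}])

```text
clock: 15.85
ee_pos: [0.4693, -0.3554, 0.0317]
tcp_rot: [-3.14, -0.001, 1.465]
force: [-1.3, -0.2, 0.4]
grip_width: 0.696
grasp_force: 0.0
```

Request:
move_arm(steps=[{"tx": 0,"ty": 0,"tz": 0,"wx": 0,"wy": 0,"wz": 0},{"tx": 0,"ty": 0,"tz": 0,"wx": 0,"wy": 0,"wz": 0}])

```text
clock: 16.05
ee_pos: [0.4701, -0.356, 0.0329]
tcp_rot: [3.141, 0.001, 1.465]
force: [0.1, 0.5, -0.2]
grip_width: 0.7
grasp_force: 0.0
```

```bash
python3 go.py .4712 -.3558 .033 1.466
```

```text
t [ 0.0011  0.0035 -0.0005] w [ 0.0007  0.0005 -0.0011] at [ 0.4701 -0.356   0.0329] [3.1408e+00 5.0000e-04 1.4649e+00] F [ 0.1  0.5 -0.2] 0.699600454372902 0.0
```

Request:
move_arm(steps=[{"tx": 0,"ty": 0.003,"tz": 0,"wx": 0,"wy": 0,"wz": 0},{"tx": 0,"ty": 0.003,"tz": 0,"wx": 0,"wy": 0,"wz": 0},{"tx": 0,"ty": 0.003,"tz": 0,"wx": 0,"wy": 0,"wz": 0},{"tx": 0,"ty": 0.003,"tz": 0,"wx": 0,"wy": 0,"wz": 0},{"tx": 0,"ty": 0.003,"tz": 0,"wx": 0,"wy": 0,"wz": 0}], jaw=1)

```text
clock: 16.55
ee_pos: [0.4709, -0.3558, 0.0325]
tcp_rot: [3.141, 0.0, 1.465]
force: [-0.4, -0.4, 0.0]
grip_width: 0.27
grasp_force: 8.0
```

Request:
move_arm(steps=[{"tx": 0,"ty": 0,"tz": 0,"wx": 0,"wy": 0,"wz": 0},{"tx": 0,"ty": 0,"tz": 0,"wx": 0,"wy": 0,"wz": 0}])

```text
clock: 16.75
ee_pos: [0.4709, -0.3559, 0.0325]
tcp_rot: [3.141, 0.0, 1.465]
force: [1.1, 0.4, 0.5]
grip_width: 0.27
grasp_force: 30.0
```

```bash
python3 go.py .4712 -.3558 .033 1.466
```

```text
t [ 0.0003  0.0011 -0.0017] w [ 0.0004  0.0002 -0.0011] at [ 0.4709 -0.3559  0.0325] [3.1411e+00 2.0000e-04 1.4649e+00] F [1.1 0.4 0.5] 0.2698482617412647 29.999975860118866
```

Request:
move_arm(steps=[{"tx": 0,"ty": 0,"tz": -0.05,"wx": 0,"wy": 0,"wz": 0},{"tx": 0,"ty": 0,"tz": -0.15,"wx": 0,"wy": 0,"wz": 0},{"tx": 0.05,"ty": 0.015,"tz": -0.27,"wx": 0,"wy": 0,"wz": -0.03},{"tx": 0.15,"ty": 0.045,"tz": -0.33,"wx": 0,"wy": 0,"wz": -0.09},{"tx": 0.28,"ty": 0.085,"tz": -0.33,"wx": 0,"wy": 0,"wz": -0.15}])

```text
clock: 17.25
ee_pos: [0.5071, -0.2767, 0.1364]
tcp_rot: [3.135, 0.005, 1.622]
force: [0.4, -0.2, -0.9]
grip_width: 0.266
grasp_force: 30.0
```

```bash
python3 go.py .5925 -.0675 .13 1.7516
```

```text
t [0.6821 0.3199 0.0201] w [ 0.0056  0.0049 -0.1238] at [ 0.5071 -0.2767  0.1364] [3.1354 0.0048 1.622 ] F [ 0.4 -0.2 -0.9] 0.26645133252055525 29.99879390001297
```

Request:
move_arm(steps=[{"tx": 0.14,"ty": 0.065,"tz": 0,"wx": 0,"wy": 0,"wz": -0.03},{"tx": 0.28,"ty": 0.13,"tz": 0,"wx": 0,"wy": 0,"wz": -0.06},{"tx": 0.42,"ty": 0.195,"tz": 0,"wx": 0,"wy": 0,"wz": -0.09},{"tx": 0.55,"ty": 0.26,"tz": 0,"wx": 0,"wy": 0,"wz": -0.12},{"tx": 0.64,"ty": 0.3,"tz": 0,"wx": 0,"wy": 0,"wz": -0.124}])

```text
clock: 17.75
ee_pos: [0.5855, -0.0759, 0.1322]
tcp_rot: [3.141, -0.0, 1.754]
force: [0.3, 0.4, -2.2]
grip_width: 0.269
grasp_force: 30.0
```

Request:
move_arm(steps=[{"tx": 0,"ty": 0,"tz": 0,"wx": 0,"wy": 0,"wz": 0},{"tx": 0,"ty": 0,"tz": 0,"wx": 0,"wy": 0,"wz": 0},{"tx": 0,"ty": 0,"tz": 0,"wx": 0,"wy": 0,"wz": 0}])

```text
clock: 18.05
ee_pos: [0.5843, -0.0794, 0.1315]
tcp_rot: [-3.141, 0.0, 1.751]
force: [-0.3, -0.2, -2.8]
grip_width: 0.269
grasp_force: 30.0
```

```bash
python3 -c "
from h import *
snap('hov')"; python3 go.py .5925 -.0675 .075 1.7516
```

```text
t [0.0351 0.0341 0.1883] w [-0.0005  0.0002 -0.0009] at [ 0.5844 -0.0797  0.1315] [-3.1411e+00  3.0000e-04  1.7507e+00] F [-0.7 -0.2 -1.8] 0.2697834226592824 29.99975323677063
```

```bash
python3 - <<'E'
from h import *
im,c=load('hov');p=np.load('hov.npy');M=R.from_euler('xyz',p[3:]).as_matrix()
def W(x,y,h): # square frame coords -> world; tool y=sq x, tool x=sq y
    return p[:3]+M@np.array([.0452+y,.012+x,.0325-h])
for q in((0,0,.03),(-.024,0,.03),(-.135,0,.005),(-.135,-.03,.005),(-.03,0,.005),(0,-.05,.03)): print(q,np.round(proj(c,W(*q)),1))
i=im.astype(int);S=[]
for x in range(120,280,2):
    # blade: low saturation, bright
    col=i[60:240,x];g=(col.max(1)-col.min(1)<40)&(col.min(1)>70);ys=np.where(g)[0]
    if len(ys)>5: S.append((x,60+ys.min()-.5))
z=p[2]-.0325+.005
P=(plane(c,S,z)-p[:3])@M*1000
print(len(S),np.round(P[::6],1).tolist())
E
```

```text
(0, 0, 0.03) [[352.4 173.9]]
(-0.024, 0, 0.03) [[286.8 173.8]]
(-0.135, 0, 0.005) [[ 34.9 161.9]]
(-0.135, -0.03, 0.005) [[ 49.3 227.1]]
(-0.03, 0, 0.005) [[277.6 162. ]]
(0, -0.05, 0.03) [[349.  295.1]]
80 [[47.1, -85.9, 27.5], [47.1, -80.8, 27.5], [47.1, -75.6, 27.5], [47.1, -70.4, 27.5], [47.1, -65.2, 27.5], [47.1, -60.1, 27.5], [47.1, -54.9, 27.5], [47.1, -49.7, 27.5], [47.1, -44.5, 27.5], [47.1, -39.4, 27.5], [47.1, -34.2, 27.5], [47.1, -29.0, 27.5], [47.1, -23.8, 27.5], [47.1, -18.6, 27.5]]
```

Request:
move_arm(steps=[{"tx": 0.02,"ty": 0.02,"tz": 0.04,"wx": 0,"wy": 0,"wz": 0},{"tx": 0.03,"ty": 0.03,"tz": 0.1,"wx": 0,"wy": 0,"wz": 0},{"tx": 0.03,"ty": 0.03,"tz": 0.15,"wx": 0,"wy": 0,"wz": 0},{"tx": 0.03,"ty": 0.03,"tz": 0.19,"wx": 0,"wy": 0,"wz": 0},{"tx": 0.03,"ty": 0.03,"tz": 0.2,"wx": 0,"wy": 0,"wz": 0}])

```text
clock: 18.6
ee_pos: [0.5903, -0.0682, 0.0687]
tcp_rot: [-3.137, -0.001, 1.751]
force: [-0.3, 0.4, -3.5]
grip_width: 0.269
grasp_force: 30.0
```

Request:
move_arm(steps=[{"tx": 0,"ty": 0,"tz": 0,"wx": 0,"wy": 0,"wz": 0},{"tx": 0,"ty": 0,"tz": 0,"wx": 0,"wy": 0,"wz": 0},{"tx": 0,"ty": 0,"tz": 0,"wx": 0,"wy": 0,"wz": 0}])

```text
clock: 18.9
ee_pos: [0.593, -0.0683, 0.0724]
tcp_rot: [3.14, 0.001, 1.752]
force: [-0.1, 0.4, -2.5]
grip_width: 0.271
grasp_force: 30.0
```

```bash
python3 go.py .5925 -.0675 .0565 1.7516
```

```text
t [ 0.003  -0.0011  0.0529] w [0.0016 0.0006 0.0001] at [ 0.593  -0.0683  0.0724] [3.1399e+00 6.0000e-04 1.7517e+00] F [-0.1  0.4 -2.5] 0.2708867029332963 29.99972015619278
```

Descend slowly to the board.

Request:
move_arm(steps=[{"tx": 0,"ty": 0,"tz": 0.012,"wx": 0,"wy": 0,"wz": 0},{"tx": 0,"ty": 0,"tz": 0.024,"wx": 0,"wy": 0,"wz": 0},{"tx": 0,"ty": 0,"tz": 0.036,"wx": 0,"wy": 0,"wz": 0},{"tx": 0,"ty": 0,"tz": 0.045,"wx": 0,"wy": 0,"wz": 0},{"tx": 0,"ty": 0,"tz": 0.05,"wx": 0,"wy": 0,"wz": 0}])

```text
clock: 19.4
ee_pos: [0.5918, -0.068, 0.0565]
tcp_rot: [-3.14, -0.0, 1.752]
force: [-4.4, 1.4, 7.9]
grip_width: 0.267
grasp_force: 30.0
```

Request:
move_arm(steps=[{"tx": 0,"ty": 0,"tz": 0,"wx": 0,"wy": 0,"wz": 0},{"tx": 0,"ty": 0,"tz": 0,"wx": 0,"wy": 0,"wz": 0},{"tx": 0,"ty": 0,"tz": 0,"wx": 0,"wy": 0,"wz": 0}])

```text
clock: 19.7
ee_pos: [0.592, -0.068, 0.0565]
tcp_rot: [-3.141, -0.0, 1.752]
force: [-2.4, 0.5, 0.4]
grip_width: 0.268
grasp_force: 30.0
```

```bash
python3 go.py .5985 -.0565 .0565 1.7516
```

```text
t [0.034  0.0282 0.0001] w [-0.0003 -0.0001  0.0003] at [ 0.592  -0.068   0.0565] [-3.1413e+00 -2.0000e-04  1.7519e+00] F [-2.4  0.5  0.4] 0.2682767104101889 30.000173449516296
```

Request:
move_arm(steps=[{"tx": 0.004,"ty": 0.005,"tz": 0,"wx": 0,"wy": 0,"wz": 0},{"tx": 0.008,"ty": 0.01,"tz": 0,"wx": 0,"wy": 0,"wz": 0},{"tx": 0.012,"ty": 0.015,"tz": 0,"wx": 0,"wy": 0,"wz": 0},{"tx": 0.016,"ty": 0.02,"tz": 0,"wx": 0,"wy": 0,"wz": 0},{"tx": 0.02,"ty": 0.024,"tz": 0,"wx": 0,"wy": 0,"wz": 0}])

```text
clock: 20.2
ee_pos: [0.5985, -0.0609, 0.0565]
tcp_rot: [3.141, 0.0, 1.752]
force: [0.2, -2.0, 0.2]
grip_width: 0.268
grasp_force: 30.0
```

```bash
cat >> go.py <<'E'
print("F tool",np.round(M.T@o["force"],1))
E
python3 go.py .5985 -.0565 .0565 1.7516
```

```text
t [ 0.0145  0.0028 -0.    ] w [0.0003 0.0003 0.0003] at [ 0.5985 -0.0609  0.0565] [3.1413e+00 3.0000e-04 1.7520e+00] F [ 0.2 -2.   0.2] 0.2682008491450739 30.00063121318817
F tool [-2.  -0.2 -0.2]
```

Request:
move_arm(steps=[{"tx": 0,"ty": 0.002,"tz": 0,"wx": 0,"wy": 0,"wz": 0},{"tx": 0,"ty": 0.004,"tz": 0,"wx": 0,"wy": 0,"wz": 0},{"tx": 0,"ty": 0.006,"tz": 0,"wx": 0,"wy": 0,"wz": 0},{"tx": 0,"ty": 0.008,"tz": 0,"wx": 0,"wy": 0,"wz": 0},{"tx": 0,"ty": 0.008,"tz": 0,"wx": 0,"wy": 0,"wz": 0}])

```text
clock: 20.7
ee_pos: [0.6, -0.0604, 0.0565]
tcp_rot: [-3.14, -0.0, 1.752]
force: [-5.3, -0.4, 4.3]
grip_width: 0.271
grasp_force: 30.0
```

```bash
python3 go.py .5985 -.0565 .0565 1.7516
```

```text
t [ 0.0136 -0.0026  0.    ] w [-0.0011 -0.0005  0.    ] at [ 0.6    -0.0604  0.0565] [-3.1404e+00 -5.0000e-04  1.7516e+00] F [-5.3 -0.4  4.3] 0.2707068912989027 30.002979040145874
F tool [ 0.5 -5.3 -4.3]
```

Request:
move_arm(steps=[{"tx": 0.003,"ty": 0.002,"tz": 0,"wx": 0,"wy": 0,"wz": 0},{"tx": 0.006,"ty": 0.003,"tz": 0,"wx": 0,"wy": 0,"wz": 0},{"tx": 0.009,"ty": 0.004,"tz": 0,"wx": 0,"wy": 0,"wz": 0},{"tx": 0.012,"ty": 0.004,"tz": 0,"wx": 0,"wy": 0,"wz": 0},{"tx": 0.015,"ty": 0.004,"tz": 0,"wx": 0,"wy": 0,"wz": 0}])

```text
clock: 21.2
ee_pos: [0.5998, -0.0591, 0.0565]
tcp_rot: [-3.139, 0.004, 1.753]
force: [-6.2, -13.1, 5.8]
grip_width: 0.269
grasp_force: 30.0
```

```bash
python3 go.py .5985 -.0565 .0565 1.7516
```

```text
t [ 0.0095 -0.0028  0.0001] w [-0.0029  0.0042  0.0011] at [ 0.5998 -0.0591  0.0565] [-3.1386  0.0044  1.7527] F [ -6.2 -13.1   5.8] 0.2693010174837512 30.00831574201584
F tool [-11.8  -8.5  -5.7]
```

Request:
move_arm(steps=[{"tx": 0,"ty": 0,"tz": 0,"wx": 0,"wy": 0,"wz": 0},{"tx": 0,"ty": 0,"tz": 0,"wx": 0,"wy": 0,"wz": 0},{"tx": 0,"ty": 0,"tz": 0,"wx": 0,"wy": 0,"wz": 0}])

```text
clock: 21.5
ee_pos: [0.5998, -0.059, 0.0565]
tcp_rot: [-3.139, 0.004, 1.752]
force: [-7.7, -11.7, 5.5]
grip_width: 0.271
grasp_force: 30.0
```

```bash
python3 go.py .5985 -.0565 .0565 1.7516; python3 - <<'E'
from h import *
snap('end');im,c=load('end');p=np.load('end.npy');M=R.from_euler('xyz',p[3:]).as_matrix();i=im.astype(int)
# blank -y face base / blade edge: scan columns across blank (jig x = tool y), at rows around
def px(x,y,z): return proj(c,p[:3]+M@np.array([x,y,z]))[0]
for y in(-.05,-.035,-.02,-.01):
    u,v=px(.047,y,.0275);print(y,round(u),round(v,1),[im[int(round(v))+k,int(round(u))].tolist() for k in range(-14,8,2)])
for n in("top",):
    t=camera(n);cc=cam(n);o=proj(cc,[.6023,-.0096,.024])[0];print(o)
print(plane(c,[px(.047,-.03,.0275)],.029))
E
```

```text
t [ 0.0091 -0.0029  0.0001] w [-0.0028  0.0038  0.0008] at [ 0.5998 -0.059   0.0565] [-3.1386  0.004   1.7525] F [ -7.7 -11.7   5.5] 0.27087028722660683 30.007317066192627
F tool [-10.2  -9.7  -5.4]
-0.05 203 157.8 [[39, 46, 107], [41, 46, 105], [47, 47, 107], [47, 46, 105], [51, 49, 97], [56, 48, 88], [59, 51, 86], [63, 68, 96], [88, 95, 117], [99, 106, 126], [99, 107, 124]]
-0.035 238 157.8 [[28, 25, 27], [30, 30, 29], [27, 27, 28], [30, 28, 30], [26, 25, 26], [28, 26, 27], [28, 28, 29], [23, 30, 74], [32, 45, 114], [31, 44, 115], [34, 46, 116]]
-0.02 273 157.8 [[22, 23, 27], [22, 27, 63], [30, 41, 103], [33, 45, 116], [33, 45, 117], [32, 45, 116], [32, 45, 117], [33, 45, 116], [30, 43, 114], [33, 45, 115], [33, 46, 116]]
-0.01 296 157.8 [[30, 44, 115], [35, 47, 117], [33, 45, 117], [32, 45, 116], [34, 46, 117], [33, 46, 117], [33, 46, 117], [32, 45, 117], [32, 46, 116], [32, 45, 116], [33, 46, 116]]
[351.31655008 183.60302998]
[[ 0.56178724 -0.01833812  0.029     ]]
```

Request:
move_arm(steps=[{"tx": 0.003,"ty": 0,"tz": 0,"wx": 0,"wy": 0,"wz": 0},{"tx": 0.006,"ty": 0,"tz": 0,"wx": 0,"wy": 0,"wz": 0},{"tx": 0.009,"ty": 0,"tz": 0,"wx": 0,"wy": 0,"wz": 0}])

```text
clock: 21.9
ee_pos: [0.5994, -0.0567, 0.0565]
tcp_rot: [-3.139, 0.005, 1.753]
force: [-7.4, -13.8, 4.9]
grip_width: 0.272
grasp_force: 30.0
```

```bash
python3 go.py .5985 -.0565 .0565 1.7516
```

```text
t [ 0.0011 -0.0028  0.0001] w [-0.0029  0.0043  0.001 ] at [ 0.5994 -0.0567  0.0565] [-3.1386  0.0045  1.7526] F [ -7.4 -13.8   4.9] 0.272471478916929 30.007815062999725
F tool [-12.3  -9.7  -4.8]
```

```bash
cat > edge.py <<'E'
from h import *
import sys
snap(sys.argv[1])
for n in ('hov','end',sys.argv[1]):
    im,c=load(n);i=im.astype(int)
    R_=[]
    for x in (80,100,120,140,160,180):
        g=i[140:200,x].mean(1);k=np.argmax(np.diff(g[:35]));R_.append((x,140+k,[int(v) for v in g[max(0,k-2):k+4]]))
    print(n,R_)
E
python3 edge.py e2
```

```text
hov [(80, np.int64(159), [152, 125, 153, 188, 196, 195]), (100, np.int64(158), [71, 78, 86, 100, 115, 118]), (120, np.int64(158), [60, 70, 85, 100, 114, 117]), (140, np.int64(158), [62, 72, 104, 156, 194, 197]), (160, np.int64(158), [63, 70, 85, 102, 115, 118]), (180, np.int64(158), [63, 70, 85, 100, 115, 118])]
end [(80, np.int64(158), [105, 94, 115, 155, 182, 188]), (100, np.int64(157), [75, 74, 83, 99, 113, 124]), (120, np.int64(157), [102, 80, 85, 99, 113, 124]), (140, np.int64(158), [71, 87, 125, 175, 206, 212]), (160, np.int64(157), [65, 68, 82, 98, 114, 125]), (180, np.int64(157), [66, 69, 80, 96, 109, 124])]
e2 [(80, np.int64(158), [116, 113, 127, 170, 201, 206]), (100, np.int64(157), [68, 72, 84, 99, 113, 124]), (120, np.int64(158), [72, 85, 99, 114, 125, 128]), (140, np.int64(158), [81, 87, 125, 176, 207, 213]), (160, np.int64(157), [66, 68, 83, 99, 115, 126]), (180, np.int64(158), [70, 83, 96, 111, 125, 129])]
```

Request:
move_arm(steps=[{"tx": 0.002,"ty": -0.001,"tz": 0,"wx": 0,"wy": 0,"wz": 0},{"tx": 0.004,"ty": -0.001,"tz": 0,"wx": 0,"wy": 0,"wz": 0},{"tx": 0.006,"ty": -0.001,"tz": 0,"wx": 0,"wy": 0,"wz": 0},{"tx": 0.006,"ty": -0.001,"tz": 0,"wx": 0,"wy": 0,"wz": 0}])

```text
clock: 22.35
ee_pos: [0.5993, -0.056, 0.0565]
tcp_rot: [-3.139, 0.006, 1.753]
force: [-5.6, -18.2, 3.4]
grip_width: 0.272
grasp_force: 30.0
```

```bash
python3 go.py .5985 -.0565 .0565 1.7516
```

```text
t [-0.0011 -0.0028  0.0001] w [-0.0021  0.0061  0.0013] at [ 0.5993 -0.056   0.0565] [-3.1394  0.0064  1.753 ] F [ -5.6 -18.2   3.4] 0.2723988865612322 30.01017451286316
F tool [-16.9  -8.8  -3.3]
```

Request:
move_arm(steps=[{"tx": 0.002,"ty": -0.001,"tz": 0,"wx": 0,"wy": 0,"wz": 0},{"tx": 0.004,"ty": -0.001,"tz": 0,"wx": 0,"wy": 0,"wz": 0},{"tx": 0.005,"ty": -0.001,"tz": 0,"wx": 0,"wy": 0,"wz": 0},{"tx": 0.005,"ty": -0.001,"tz": 0,"wx": 0,"wy": 0,"wz": 0}])

```text
clock: 22.75
ee_pos: [0.5993, -0.0559, 0.0566]
tcp_rot: [-3.14, 0.008, 1.753]
force: [-4.8, -22.3, 2.4]
grip_width: 0.267
grasp_force: 30.0
```

```bash
python3 go.py .5985 -.0565 .0565 1.7516; python3 edge.py e3|tail -1
```

```text
t [-0.0014 -0.0028  0.0002] w [-0.0012  0.0081  0.0016] at [ 0.5993 -0.0559  0.0566] [-3.1403  0.0085  1.7533] F [ -4.8 -22.3   2.4] 0.26721663612447666 30.013275146484375
F tool [-21.   -8.8  -2.2]
e3 [(80, np.int64(158), [71, 88, 123, 170, 201, 206]), (100, np.int64(157), [68, 73, 84, 100, 115, 125]), (120, np.int64(158), [71, 85, 99, 113, 126, 128]), (140, np.int64(158), [106, 96, 122, 169, 193, 184]), (160, np.int64(157), [67, 70, 81, 97, 111, 124]), (180, np.int64(158), [69, 82, 96, 110, 124, 127])]
```

Request:
move_arm(steps=[{"tx": 0,"ty": 0.001,"tz": 0,"wx": 0,"wy": 0,"wz": 0},{"tx": 0,"ty": 0.001,"tz": 0,"wx": 0,"wy": 0,"wz": 0},{"tx": 0,"ty": 0.001,"tz": 0,"wx": 0,"wy": 0,"wz": 0},{"tx": 0,"ty": 0.001,"tz": 0,"wx": 0,"wy": 0,"wz": 0},{"tx": 0,"ty": 0.001,"tz": 0,"wx": 0,"wy": 0,"wz": 0}])

```text
clock: 23.3
ee_pos: [0.5993, -0.0559, 0.0566]
tcp_rot: [-3.14, 0.008, 1.753]
force: [-5.2, -22.2, 2.2]
grip_width: 0.27
grasp_force: 30.0
```

```bash
python3 go.py .5985 -.0565 .0565 1.7516; python3 - <<'E'
from h import *
im=camera('top');c=cam('top')
# lever still shut: red pixels direction near the jig
h=cv2.cvtColor(im,cv2.COLOR_BGR2HSV);print("bystanders (tin,finial,bowl) px change:")
t=cv2.imread('pics/top0.png')
for n,(x,y) in dict(tin=(190,226),finial=(231,246),bowl=(457,166)).items(): print(n,float(cv2.absdiff(im[y-14:y+14,x-14:x+14],t[y-14:y+14,x-14:x+14]).mean()))
E
```

```text
t [-0.0014 -0.0029  0.0003] w [-0.0018  0.0079  0.0016] at [ 0.5993 -0.0559  0.0566] [-3.1397  0.0083  1.7532] F [ -5.2 -22.2   2.2] 0.2696215220904867 30.011926889419556
F tool [-20.9  -9.1  -2. ]
bystanders (tin,finial,bowl) px change:
tin 11.68452380952381
finial 8.542942176870747
bowl 7.195578231292517
```

```bash
python3 -c "
from rig import *
print(sign_off())"
```

```text
the job is handed in; nothing more can be done
None
```

I handed the job in at about 23 s of the 67 s allowed, but sign-off returned no verdict: the blank is seated and the lever shut over it, and the square is still held pressed with about 9 N on the fence and 21 N towards the blank at the wrist (friction included; the blank contact itself was out of view), with no sign that the tin, finial or bowl was touched.

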